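Load a capsule coffee machine and shut its clamp lever

ROBOT

A 7-joint arm with a two-finger parallel gripper is mounted at the origin on the work surface. World frame = base frame: x ahead of the robot, y to its left, z up, the work surface at z = 0. Lengths are in m, angles in degrees, forces in N, time in s.
With the tool pointing down it reaches from about 0.425 to 0.875 m from the base axis. Payload 4.7 kg.
Tool frame: the origin (TCP) lies at the centre of the arm's flange, where the gripper is bolted on; the fingertips stand 182 mm ahead of it and the grasp point (between the pads) lies 164 mm ahead of it (env.grip_depth is the distance from the TCP to the grasp point, in m); z points along the fingers, y is the line along which they close (so a half turn about z gives the same grasp; the last joint's range is limited). The gripper opens to 87 mm and grips with 3 to 60 N. Pads are 19 mm wide; open, the fingers measure 117 mm over their backs; the gripper's body (75 mm by 190 mm) begins 51 mm behind the grasp point.
Start: joints at [-71.557, 18.392, -4.016, 83.108, 1.295, 78.541, -3.26], TCP at [0.197, 0.619, 0.405] pointing down, gripper open.
Joint ranges: [-163.93, 163.93], [-17.29, 119.83], [-79.2, 71.16], [3.27, 140.29], [-89.18, 269.18], [5.43, 117.66], [-154.24, 154.24]. Speed limits (degrees/s): [147.25, 147.25, 180, 180, 180, 180, 180].

INTERFACE

Orientations are given as [roll, pitch, yaw] about the fixed x, y, z axes, in that order (R = Rz(yaw) Ry(pitch) Rx(roll)).
In Python, from cell import env gives the robot as it stands. The module is installed in compiled form; this text tells all that it offers.
- The arm moves only by the tool send_rows, never from a script. Its arguments are lists of equal length, an entry for each row: "xyz": the shift along the tool's x, y, z in m, a list of three; "rotation": the turn, a rotation vector about the tool's x, y, z in rad, a list of three; "jaw": the opening, from 0 (shut) to 1 (fully open). A call has 1 to 20 rows; each row shifts and turns the commanded pose from where the row before left it, along the tool's axes as they then stand; what a row does not reach is not made up. A row lasts 1/10 s, in which the tool goes at most 50 mm and 8.59 degrees, less where a joint would pass 70% of its speed; a pose out of reach is approached as far as the arm can. A call is refused whole if a number of a shift passes 0.05 or a number of a turn 0.15, either way. A call with a gripper value outside its range is refused whole. The fingers move at their own pace and stop on an object; "newtons" is the grip in N (left out, the last holds). Time passes only in rows, so rows that do not move let the fingers close. It gives the time, the measured TCP pose, the force, the opening and the grip force at its end, in the units of the state.
- env.get_obs(): the state, without advancing time (a new reading comes with each control period).
- env.read_camera(name): name is "scene" or "top" or "wrist"; returns a dict with "image" (384x512x3 uint8, blue, green, red), "fx", "fy", "cx", "cy" (pixels), "R" (3x3) and "t" (3): a world point X has camera coordinates R X + t. Camera axes: x right, y down, z forward; pixel columns grow to the right and rows downward; lengths in m; the calibration is good to about 2 mm. A picture is of the moment at which its call begins. There is no depth.
- env.sign_off(): hands the job in; it is judged then, once.
The state is a dict: "time_s": time; "qpos": joint angles; "joint_velocities": joint speeds; "effort": joint torques, N m; "tool_pos": TCP position; "tool_rot": TCP orientation; "force": force on the tool from outside, world axes, zero at the start; "wrist_torque": the same for the moment, N m; "grip_width": finger opening in m; "grasp_force": force on a finger pad.
Only numpy, scipy, OpenCV 4.12 (cv2) and the standard library are available. Lean on these libraries where they do the work, as an engineer would, in place of code of your own. Each camera call takes 0.05 s, during which the arm holds its last target. There are 200 camera calls.

TASK

Get the capsule coffee machine ready to brew an espresso: swing its lever up and back until it is wide open, set the round grey adapter into the brew pocket with the small capsule dome up in it, and bring the lever down until it is fully shut. Stand the small white handleless cup upright on the drip grille, under the spout, leave the other things on the counter as they are, and let go of everything.

Things in the scene. Friction and masses are not known exactly. Their poses are not given: they have to be found in the camera images.
- machine: Black capsule coffee machine, fixed, 310 deep, 146 wide, 236 high. Origin on the counter under its middle. Axes: -x out of its front, +x to its rear (clear water tank), y across it, z up. Its head, with a level deck 185 mm above the counter (block 30 thick, 130 wide), overhangs the drip grille; the deck ends at a nose 120 mm in front of the origin.
- pocket (a point): Centre of the mouth of the round brew pocket in the deck, 185 mm above the counter, 75 mm in front of the machine's origin; axes as the machine's. A blind hole of 54 mm diameter, chamfered, 16 mm deep. The deck runs 45 mm ahead of it, 65 mm to each side. The shut lid covers it; opened to 1.8 or more, all of the lid above 260 mm height is at least 44 mm behind this point.
- lever (a joint): Clamp lever with its lid, rad: 0 fully shut (lid level over the deck), growing as it swings up and back, to 1.95, a little past upright. Stiff hinge (0.22 N m, about 2 to 3 N at the tongue); it stays where left, no spring or catch. The lid is a hollow box 106 wide, 100 deep, with 3 mm to spare over a seated capsule.
- lever_grip (a point): Grip point on the steel lever tongue that sticks out of the lid's front: 14 mm wide (along y), 10 thick, free for 45 mm. The point is in mid-width and mid-thickness, 17 mm short of the free end, and moves with the lever. Axes: the machine's, turned with the lever about y; -x points to the free end.
- lever_hinge (a point): Fixed point on the lever's hinge axis at mid-width, 212 mm above the counter, 55 mm behind the pocket centre. Axes as the machine's; the hinge axis is y, opening turns the lever about +y so that the tongue rises. With the lever shut, lever_grip lies at (-130, 0, +15) mm from here in these axes.
- adapter: Loose round adapter, grey plastic, 45 g. Origin: centre of its underside, z up. Boss 50 mm diameter, 14 high, 3 mm chamfer at its foot; above it a rim of 60 mm diameter, 12 high (14 to 26 above the origin). In the top a seat 42 mm diameter, 4 deep, floor 22 above the origin. In the pocket the rim rests on the deck, the origin 14 mm below pocket. Starts boss down on the counter.
- capsule: Small copper-coloured metal capsule, 15 g, standing dome up on its flange. Origin: centre of its underside, z up. Flange 37 mm diameter, 3 thick; body 31 mm diameter narrowing to 29 at 22 mm height, then a bevel to a flat top of 22 mm diameter at 28 mm. In the adapter its flange lies on the seat floor.
- cup: White porcelain espresso cup without a handle, straight sided, 56 mm outer diameter, 52 high, wall 3.5, 0.14 kg, upright. Origin: centre of its underside, z up.
- cup_spot (a point): Point on the level drip grille under the spout, 18 mm above the counter; axes as the machine's. Grille 130 wide, ending 50 mm in front of it; machine body 60 mm behind it. Above it: spout (18 mm across) ends 122 mm up, head underside 137 up, nose 15 mm in front. A vertical tool has no room: bring the cup in from the front, tool leaning back 35 to 50 degrees.
- pod: Bystander: larger copper-coloured pod of another system, 52 mm across the top, 44 mm high, narrower at the foot. Origin: centre of its underside.
- ramekin: Bystander: low white bowl, 74 mm across the rim, 36 mm high. Origin: centre of its underside.
- liqueur: Bystander: amber bottle, 76 mm diameter, 215 mm high. Origin: centre of its underside.
- syrup: Bystander: clear bottle, 60 mm diameter, 190 mm high. Origin: centre of its underside.
- sugar: Bystander: glass jar with steel lid, 72 mm diameter, 85 mm high. Origin: centre of its underside.
- milk_jug: Bystander: small steel milk jug with a handle, 72 mm diameter, 85 mm high. Origin: centre of its underside.
- spatula: Bystander: spatula with black handle, 240 mm long, lying flat. Origin: on the counter under its middle.
There are look-alikes about, which are no part of the job. Leave any red look-alike of the adapter alone.

How it is judged (in metres and radians):
On the way, in this order (a step that is already met when the one before it is completed fails the run):
1. the lever is swung wide open (value of joint lever above 1.4 rad), for 0.2 s.
2. with the lever still open, the adapter sits in the pocket and the capsule in the adapter (value of joint lever above 1 rad and horizontal distance between adapter and pocket below 0.006 m and z of adapter in the frame of pocket below -0.01 m and horizontal distance between capsule and adapter below 0.007 m and z of capsule in the frame of adapter below 0.025 m and angle between capsule's own z axis and vertical below 0.12 rad), for 0.2 s.
At the end, for the whole second after the job is handed in: Lever shut (within 0.06 rad); adapter down in the pocket (within 6 mm of centre, rim within 4 mm of the deck), capsule dome up in its seat (within 7 mm, 3 mm of its floor); cup upright and still on the grille, its centre within 15 mm of the spot under the spout (value of joint lever below 0.06 rad and horizontal distance between adapter and pocket below 0.006 m and z of adapter in the frame of pocket below -0.01 m and horizontal distance between capsule and adapter below 0.007 m and z of capsule in the frame of adapter below 0.025 m and angle between capsule's own z axis and vertical below 0.12 rad and horizontal distance between cup and cup_spot below 0.015 m and z of cup in the frame of cup_spot between -0.005 and 0.005 m and angle between cup's own z axis and vertical below 0.1 rad and linear speed of cup below 0.02 m/s); the robot touches nothing.
It fails at once if a bystander on the counter is pushed more than 40 mm or knocked over (distance of any of pod, ramekin, liqueur, syrup, sugar, milk_jug, spatula from where it was at the start of the episode above 0.04 m or angle between any of pod, ramekin, liqueur, syrup, sugar, milk_jug's own z axis and vertical above 0.8 rad).
It also fails if it takes over 72 s, if anything falls off the work surface, if the arm or the gripper's body presses on something with over 40 N, if the wrist force passes 120 N, or if a joint passes its speed limit or range.

## Working session

There is one attempt and no reset: what is moved stays moved. The work goes in short steps, Python scripts to look and compute and a tool call to move; the robot and the scene stay as the last step left them, time stands still between calls to the robot, and variables do not carry over. Pictures are saved under pics/ and viewed, at most 10 in all, crops included, and the job is handed in when it is done.

Besides the shell and the picture viewer there is one more tool, called after "Emit:" by a JSON object that holds its "api" and its "payload", one argument or row to a line. send_rows: Moves the arm, as the interface text tells. Its arguments: {"type":"object","properties":{"xyz":{"type":"array"},"rotation":{"type":"array"},"jaw":{"type":"array"},"newtons":{"type":"number"}},"required":["xyz","rotation","jaw"]}

```bash
mkdir -p pics; ls
python3 - <<'E'
from cell import env
import cv2,numpy as np
o=env.get_obs();print(o, env.grip_depth)
for n in("scene","top"):
    c=env.read_camera(n);cv2.imwrite(f"pics/{n}0.png",c["image"]);print(n,c["fx"],c["fy"],c["cx"],c["cy"],c["R"],c["t"])
E
```

```text
pics
{'time_s': 0.0, 'qpos': array([-71.55499698,  18.4395739 ,  -4.01226214,  83.17386217,
         1.2965158 ,  78.54080769,  -3.25670193]), 'joint_velocities': array([-0.06771671,  0.06480787,  0.06513382, -0.08111182, -0.01548744,
        0.05631836,  0.05694088]), 'effort': array([ 8.58662133e-05, -4.91285169e+01, -4.03785193e-01, -3.12525630e+01,
       -6.39919331e-02,  4.35158762e-02,  1.69685436e-04]), 'tool_pos': array([0.19694845, 0.61923591, 0.40366403]), 'tool_rot': array([-1.79891068e+02,  8.21312404e-03,  1.62365230e+02]), 'force': array([-0.18655101, -0.15475511, -0.65671417]), 'wrist_torque': array([-0.03318522, -0.06216027, -0.03332661]), 'grasp_force': 0.0, 'grip_width': 0.08727859856814048} 0.1635
scene 370.840213331654 370.840213331654 254.39712414326303 192.52517544638394 [[ 0.08238019  0.99659124 -0.00440596]
 [ 0.74543101 -0.06455192 -0.66344982]
 [-0.66147269  0.05137078 -0.74820781]] [-0.05590497 -0.2758947   1.62761259]
top 460.39881185346974 460.39881185346974 248.33796113315302 190.4737880696973 [[ 0.02248758 -0.9996805   0.01154159]
 [-0.99441218 -0.02355714 -0.10290517]
 [ 0.10314418 -0.00916301 -0.99462421]] [-0.01476136  0.54824698  1.74844266]
```

Run:
```python
import cv2
for n in("scene","top"):
    cv2.imwrite(f"pics/{n}0b.png",cv2.resize(cv2.imread(f"pics/{n}0.png"),(800,600),interpolation=cv2.INTER_CUBIC))
```

```text
(no output)
```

View pics/top0b.png

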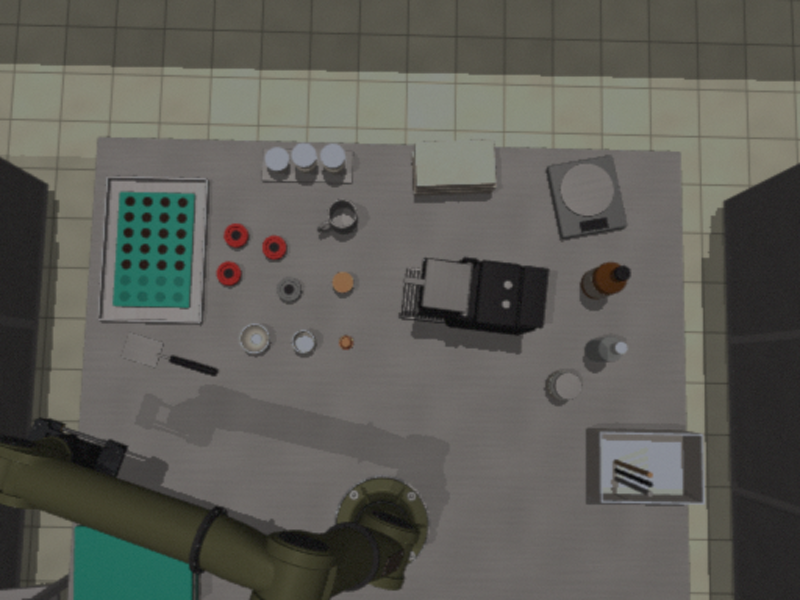

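View pics/scene0b.png

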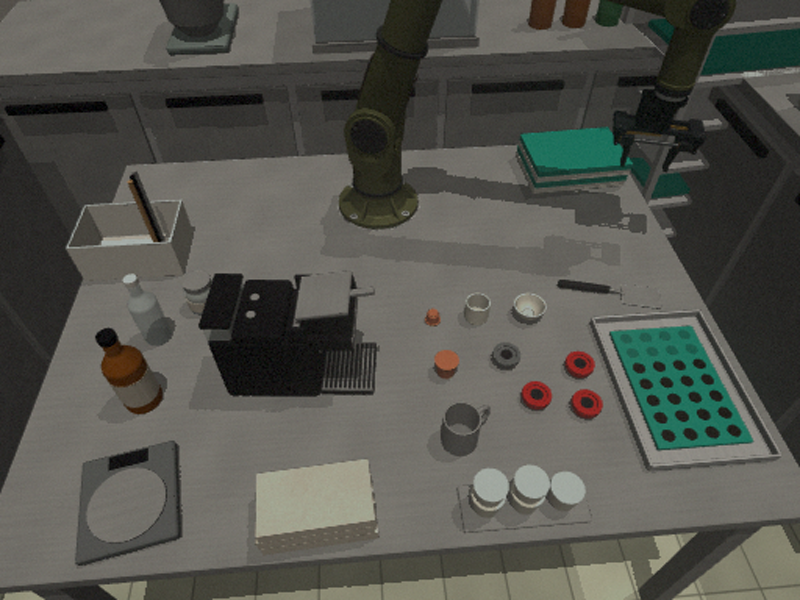

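The top view (800x600) shows the cup at (303,342), the capsule at (346,342), the grey adapter at (289,290) and the pod at (343,283). The machine is around (480,295), with its tongue and grille facing left (+y). I'll enlarge the machine in both views and measure the small parts.

```bash
cat > h.py <<'E'
import numpy as np,cv2
from scipy.spatial.transform import Rotation as Ro
def ray(c,u,v):
    R,t=np.array(c["R"]),np.array(c["t"]);C=-R.T@t
    d=R.T@np.array([(u-c["cx"])/c["fx"],(v-c["cy"])/c["fy"],1]);return C,d/np.linalg.norm(d)
def plane(c,u,v,z):
    C,d=ray(c,u,v);return C+d*(z-C[2])/d[2]
def tri(l):
    A=0;b=0
    for c,u,v in l:
        C,d=ray(c,u,v);P=np.eye(3)-np.outer(d,d);A=A+P;b=b+P@C
    X=np.linalg.solve(A,b);return X
def proj(c,X):
    p=np.array(c["R"])@X+np.array(c["t"]);return p[0]/p[2]*c["fx"]+c["cx"],p[1]/p[2]*c["fy"]+c["cy"]
def blobs(m,mn=15):
    n,l,s,ce=cv2.connectedComponentsWithStats(m.astype(np.uint8));return [(s[i,4],*s[i,:4],*ce[i].round(1)) for i in range(1,n) if s[i,4]>=mn]
E
python3 - <<'E'
from cell import env
from h import *
import pickle
cs={n:env.read_camera(n) for n in("top","scene")}
pickle.dump(cs,open("c0.pkl","wb"))
for n in cs:
    im=cs[n]["image"];hsv=cv2.cvtColor(im,cv2.COLOR_BGR2HSV)
    H,S,V=cv2.split(hsv)
    m=(H>3)&(H<20)&(S>110)&(V>90)
    print(n,"copper",[tuple(map(float,b)) for b in blobs(m,8)])
t=cs["top"]["image"][155:220,250:360];s=cs["scene"]["image"][168:258,120:250]
can=np.zeros((600,800,3),np.uint8)
a=cv2.resize(t,None,fx=4,fy=4,interpolation=cv2.INTER_CUBIC);b=cv2.resize(s,None,fx=3.7,fy=3.7,interpolation=cv2.INTER_CUBIC)
can[:a.shape[0],:a.shape[1]]=np.minimum(a.astype(int)*2,255);can[262:262+b.shape[0],:b.shape[1]]=np.minimum(b.astype(int)*2,255)
o=cs["top"]["image"][170:235,145:235];o=cv2.resize(o,None,fx=3.5,fy=3.5,interpolation=cv2.INTER_CUBIC)
can[280:280+o.shape[0],484:484+o.shape[1]]=o[:,:316]
cv2.imwrite("pics/mach.png",can)
E
```

```text
top copper [(115.0, 213.0, 175.0, 12.0, 12.0, 218.9, 180.3), (38.0, 217.0, 215.0, 8.0, 7.0, 220.4, 218.3)]
scene copper [(58.0, 272.0, 198.0, 10.0, 10.0, 276.8, 202.2), (162.0, 278.0, 224.0, 16.0, 13.0, 285.6, 230.0), (15.0, 70.0, 229.0, 6.0, 6.0, 72.1, 231.3), (9.0, 76.0, 232.0, 4.0, 8.0, 77.2, 235.8)]
```

View pics/mach.png

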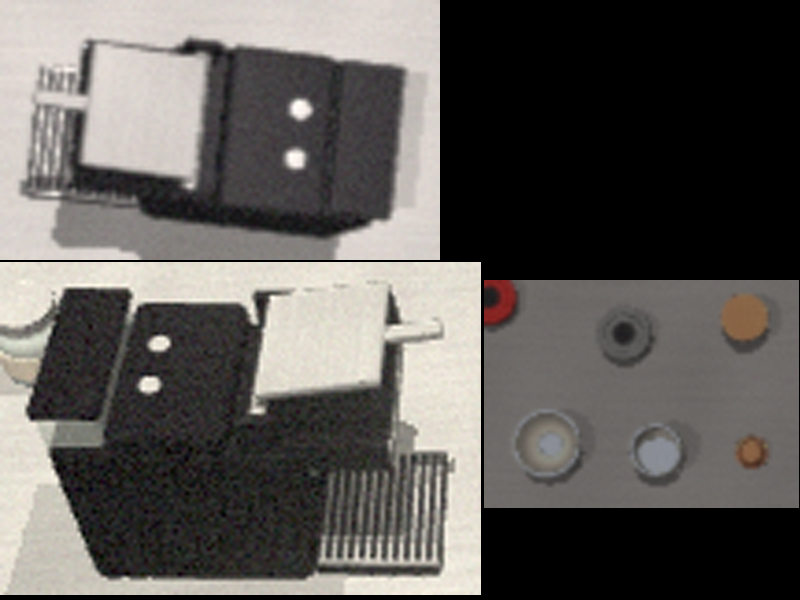

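The machine's front points left in the top view. The lid is the bright quad, and the tongue tip is at crop (36,98), native about (258.7,179). In the scene view the tip is at crop (441,327), native about (238.8,185). Next I'll triangulate the lid corners, tongue and grille, and place the small objects.

Run:
```python
from h import *
import pickle
cs=pickle.load(open("c0.pkl","rb"));T,S=cs["top"],cs["scene"]
print("tip",tri([(T,258.7,179.1),(S,238.8,185.2)]))
def lid(c,x0,y0,x1,y1,k):
    im=c["image"].copy();g=cv2.cvtColor(im,cv2.COLOR_BGR2GRAY)[y0:y1,x0:x1]
    m=(g>75).astype(np.uint8);m=cv2.morphologyEx(m,cv2.MORPH_OPEN,np.ones((k,k)))
    n,l,s,ce=cv2.connectedComponentsWithStats(m)
    i=1+np.argmax(s[1:,4]);mm=(l==i).astype(np.uint8)
    ct=max(cv2.findContours(mm,0,1)[0],key=cv2.contourArea)
    r=cv2.boxPoints(cv2.minAreaRect(ct));q=cv2.approxPolyDP(cv2.convexHull(ct),3,True).reshape(-1,2)
    print(s[i],(q+[x0,y0]).tolist(),(r+[x0,y0]).round(1).tolist(),ce[i]+[x0,y0]);
lid(T,271,160,305,206,5)
lid(S,186,170,226,208,5)
# corners by eye
f=lambda x,y:(250+(x+.5)/4-.5,155+(y+.5)/4-.5)
g=lambda x,y:(120+(x+.5)/3.7-.5,168+(y-262+.5)/3.7-.5)
P={}
# front corners: left front of lid etc; top (92,42)far-x front, (82,165) near-x front,(210,55) far back,(197,183)
for n,a,b in[("front+x",(93,43),(382,384)),("front-x",(82,165),(390,285)),("rear+x",(210,55),(258,397)),("rear-x",(195,183),(265,297))]:
    P[n]=tri([(T,*f(*a)),(S,*g(*b))]);print(n,P[n].round(4))
for p in[(448,454),(441,573),(318,570)]: print("grille",plane(S,*g(*p),0.018).round(4))
for p in[(40,66),(22,192)]: print("grilleT",plane(T,*f(*p),0.018).round(4))
for n,a,b in[("btn1",(301,109),(149,384)),("btn2",(295,159),(159,343))]:
    print(n,tri([(T,*f(*a)),(S,*g(*b))]).round(4))
for n,a,b,z in[("tank+x",(404,68),(75,418),0),("tank-x",(390,217),(132,290),0)]:
    print(n,tri([(T,*f(*a)),(S,*g(*b))]).round(4))
# objects top
hsv=cv2.cvtColor(T["image"],cv2.COLOR_BGR2HSV)
for n,u,v,z in[("capsule",220.4,218.3,.020),("pod",218.9,180.3,.044)]:print(n,plane(T,u,v,z).round(4))
o=lambda x,y:(145+(x-484+.5)/3.5-.5,170+(y-280+.5)/3.5-.5)
for n,p,z in[("adapter",(625,333),.026),("cup",(658,449),.052),("capsule",(751,452),.02),("ramekin",(547,443),.036)]:
    X=plane(T,*o(*p),z);print(n,X.round(4),"expected scene px",np.round(proj(S,X),1))
print("capsule tri",tri([(T,220.4,218.3),(S,276.8,202.2)]),proj(S,plane(T,220.4,218.3,.015)))
for n in("scene","top"):
    c=cs[n];
```

```text
tip [ 0.56453754 -0.03422547  0.25342265]
[   0    0   34   39 1047] [[304, 160], [298, 198], [271, 195], [271, 160]] [[271.0, 160.0], [304.0, 160.0], [304.0, 198.0], [271.0, 198.0]] [285.90162369 178.50334288]
[   0    0   40   34 1101] [[225, 170], [221, 200], [189, 203], [186, 170]] [[186.0, 170.0], [225.0, 170.0], [225.0, 203.0], [186.0, 203.0]] [206.2061762  185.30881017]
front+x [ 0.6135 -0.0816  0.2475]
front-x [ 0.5092 -0.0733  0.247 ]
rear+x [ 0.6074 -0.1796  0.235 ]
rear-x [ 0.4976 -0.1734  0.2302]
grille [ 0.508  -0.0331  0.018 ]
grille [ 0.6369 -0.0466  0.018 ]
grille [ 0.6247 -0.1531  0.018 ]
grilleT [ 0.6264 -0.0445  0.018 ]
grilleT [ 0.5029 -0.0295  0.018 ]
btn1 [ 0.5659 -0.2661  0.2104]
btn2 [ 0.5223 -0.2615  0.2099]
tank+x [ 0.6006 -0.3359  0.2182]
tank-x [ 0.4706 -0.3128  0.2251]
capsule [0.4391 0.103  0.02  ]
pod [0.5833 0.1117 0.044 ]
adapter [0.565  0.2433 0.026 ] expected scene px [323.7 225.9]
cup [0.4369 0.1997 0.052 ] expected scene px [305.  193.2]
capsule [0.4372 0.1009 0.02  ] expected scene px [276.9 201. ]
ramekin [0.4413 0.3224 0.036 ] expected scene px [338.8 194.9]
capsule tri [0.43911542 0.10187435 0.01531756] (np.float64(277.54062658008013), np.float64(202.25874515005248))
```

```bash
cat >> h.py <<'E'
import json
PSI=5.8
def frame(a,psi=None,yaw=0):
    """tool axes for lean a (deg) into machine; yaw extra about world z"""
    p=np.radians(PSI if psi is None else psi);xm=np.array([-np.sin(p),-np.cos(p),0]);ym=np.array([np.cos(p),-np.sin(p),0]);a=np.radians(a)
    z=np.sin(a)*xm+np.array([0,0,-np.cos(a)]);R=np.column_stack([np.cross(ym,z),ym,z])
    return Ro.from_euler("z",yaw,degrees=True)*Ro.from_matrix(R)
def plan(wps,start=None,dec=4):
    """wps: list of (grasp point, Rotation, rows, jaw). prints rows; rounding fed back"""
    from cell import env
    o=env.get_obs();g=0.1635
    p,R=(np.array(o["tool_pos"]),Ro.from_euler("xyz",o["tool_rot"],degrees=True)) if start is None else start
    X=[];W=[];J=[]
    for G,Rt,n,jaw in wps:
        G=np.array(G,float);G0=p+R.apply([0,0,g]);R0=R;rv=(R0.inv()*Rt).as_rotvec()
        for k in range(1,n+1):
            Rk=R0*Ro.from_rotvec(rv*k/n);pk=G0+(G-G0)*k/n-Rk.apply([0,0,g])
            d=np.round(R.inv().apply(pk-p),dec);w=np.round((R.inv()*Rk).as_rotvec(),dec-1)
            if abs(d).max()>.05 or np.linalg.norm(d)>.0501 or np.linalg.norm(w)>.15: print("!fast row",len(X),np.linalg.norm(d),np.linalg.norm(w))
            X.append(d.tolist());W.append(w.tolist());J.append(jaw);p=p+R.apply(d);R=R*Ro.from_rotvec(w)
    print("TCP end",p.round(3),"rows",len(X));print(json.dumps(X).replace(" ",""));print(json.dumps(W).replace(" ",""));return p,R
def st():
    from cell import env
    o=env.get_obs();R=Ro.from_euler("xyz",o["tool_rot"],degrees=True);return np.array(o["tool_pos"])+R.apply([0,0,.1635]),R,o
E
python3 - <<'E'
from h import *
u=frame(50).apply([0,0,1])
plan([(np.array([.563,-.051,.2495])-.08*u,frame(50),18,1)],dec=3+1)
E
```

```text
TCP end [0.582 0.135 0.406] rows 18
[[-0.0235,-0.0204,-0.0031],[-0.0254,-0.0183,-0.001],[-0.0271,-0.0159,0.001],[-0.0283,-0.0136,0.0031],[-0.0295,-0.0108,0.0051],[-0.0303,-0.0082,0.0071],[-0.0309,-0.0052,0.009],[-0.0311,-0.0023,0.0108],[-0.0311,0.0007,0.0125],[-0.0308,0.0039,0.0142],[-0.0303,0.0069,0.0156],[-0.0294,0.01,0.0171],[-0.0282,0.013,0.0183],[-0.0269,0.0161,0.0193],[-0.0252,0.019,0.0203],[-0.0234,0.0219,0.021],[-0.0212,0.0246,0.0216],[-0.019,0.0272,0.0221]]
[[0.033,-0.04,0.071],[0.033,-0.041,0.07],[0.033,-0.04,0.071],[0.032,-0.041,0.071],[0.033,-0.04,0.07],[0.033,-0.041,0.071],[0.033,-0.04,0.07],[0.033,-0.041,0.071],[0.033,-0.04,0.071],[0.033,-0.041,0.07],[0.033,-0.04,0.071],[0.032,-0.041,0.071],[0.033,-0.04,0.07],[0.033,-0.041,0.071],[0.033,-0.04,0.071],[0.033,-0.041,0.07],[0.033,-0.04,0.071],[0.033,-0.041,0.071]]
```

Emit:
{"api": "send_rows", "payload": {
  "xyz": [
    [-0.0235,-0.0204,-0.003],
    [-0.0254,-0.018,-0.001],
    [-0.027,-0.016,0.001],
    [-0.028,-0.0136,0.003],
    [-0.0295,-0.011,0.005],
    [-0.03,-0.008,0.007],
    [-0.031,-0.005,0.009],
    [-0.031,-0.002,0.011],
    [-0.031,0.001,0.0125],
    [-0.031,0.004,0.014],
    [-0.03,0.007,0.0156],
    [-0.0294,0.01,0.017],
    [-0.028,0.013,0.018],
    [-0.027,0.016,0.0193],
    [-0.025,0.019,0.02],
    [-0.0234,0.022,0.021],
    [-0.021,0.0246,0.0216],
    [-0.019,0.027,0.022]
  ],
  "rotation": [
    [0.033,-0.04,0.071],
    [0.033,-0.041,0.07],
    [0.033,-0.04,0.071],
    [0.032,-0.041,0.071],
    [0.033,-0.04,0.07],
    [0.033,-0.041,0.071],
    [0.033,-0.04,0.07],
    [0.033,-0.041,0.071],
    [0.033,-0.04,0.071],
    [0.033,-0.041,0.07],
    [0.033,-0.04,0.071],
    [0.032,-0.041,0.071],
    [0.033,-0.04,0.07],
    [0.033,-0.041,0.071],
    [0.033,-0.04,0.071],
    [0.033,-0.041,0.07],
    [0.033,-0.04,0.071],
    [0.033,-0.041,0.071]
  ],
  "jaw": [1,1,1,1,1,1,1,1,1,1,1,1,1,1,1,1,1,1]
}}

```text
time_s: 2.0
tool_pos: [0.5824, 0.1361, 0.4062]
tool_rot: [179.9, 50.0, 84.0]
force: [-0.0, 0.1, -0.2]
grip_width: 0.0871
grasp_force: 0.0
```

Run:
```python
from h import *
from cell import env
G,R,o=st();print(o["time_s"],G,o["qpos"].round(0),R.apply([0,0,1]),frame(50).apply([0,0,1]))
c=env.read_camera("wrist");cv2.imwrite("pics/w1.png",c["image"]);import pickle;pickle.dump(c,open("w1.pkl","wb"))
print(proj(c,np.array([.5645,-.0342,.2534])))
```

```text
2.0 [0.56958543 0.01146421 0.30109352] [-48.  23.  26.  88.  34.  97. -30.] [-0.07848445 -0.76199369 -0.64281086] [-0.07741361 -0.76212284 -0.64278761]
(np.float64(255.30286548873732), np.float64(204.6699817823814))
```

View pics/w1.png

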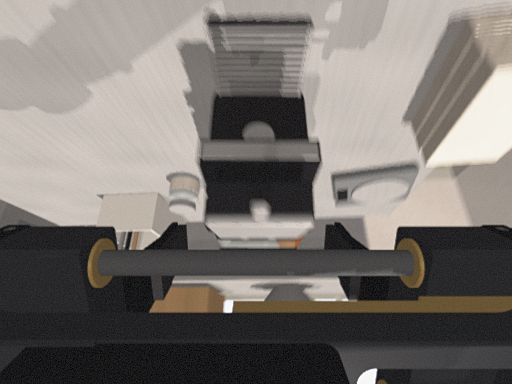

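The lean pose is reachable. The wrist view shows the tongue tip at (260,207), against a predicted (255,205), so the measurement holds. Next I approach along the tool and grip.

Emit:
{"api": "send_rows", "payload": {
  "xyz": [
    [0,0,0.02],
    [0,0,0.02],
    [0,0,0.02],
    [0,0,0.021],
    [0,0,0],
    [0,0,0],
    [0,0,0],
    [0,0,0],
    [0,0,0],
    [0,0,0],
    [0,0,0],
    [0,0,0]
  ],
  "rotation": [
    [0,0,0],
    [0,0,0],
    [0,0,0],
    [0,0,0],
    [0,0,0],
    [0,0,0],
    [0,0,0],
    [0,0,0],
    [0,0,0],
    [0,0,0],
    [0,0,0],
    [0,0,0]
  ],
  "jaw": [1,1,1,1,0,0,0,0,0,0,0,0],
  "newtons": 25
}}

```text
time_s: 3.25
tool_pos: [0.5754, 0.0753, 0.3543]
tool_rot: [180.0, 49.9, 84.1]
force: [0.1, -0.3, 0.6]
grip_width: 0.0312
grasp_force: 0.0
```

Run:
```python
from h import *
G,R,o=st();print(G,o["grip_width"],o["grasp_force"],o["force"])
p=np.radians(PSI);xm=np.array([-np.sin(p),-np.cos(p),0])
# hinge from tip estimate and grip: 
H=np.array([.5501,-.1758,.212])
d=G-H;hx=d@(-xm);hz=d[2];r=np.hypot(hx,hz);print("r",r,"expect .1309; th",np.arctan2(hz,hx)-np.arctan2(15,130))
```

```text
[ 0.56271053 -0.04921017  0.2490754 ] 0.031235279895849934 0.0 [ 0.05882633 -0.305533    0.5834434 ]
r 0.13250861974176203 expect .1309; th 0.16870518197136047
```

```bash
cat > arc.py <<'E'
from h import *
import sys
def arc(H,th1,a1,n,jaw,a0=None,start=None):
    G,R,o=st()
    if start is not None: R=start[1];G=start[0]+R.apply([0,0,.1635])
    p=np.radians(PSI);xm=np.array([-np.sin(p),-np.cos(p),0])
    d=G-H;hx=d@(-xm);hz=d[2];r=np.hypot(hx,hz);f0=np.arctan2(hz,hx);off=np.arctan2(15,130)
    lat=d+xm*hx-np.array([0,0,hz])
    if a0 is None:
        z=R.apply([0,0,1]);a0=np.degrees(np.arctan2(z@xm,-z[2]))
    print("r",r,"th0",f0-off,"a0",a0);w=[]
    for k in range(1,n+1):
        f=f0+(th1+off-f0)*k/n;a=a0+(a1-a0)*k/n
        w.append((H+lat-xm*r*np.cos(f)+np.array([0,0,r*np.sin(f)]),frame(a),1,jaw))
    return plan(w,start)
E
python3 - <<'E'
from arc import *
arc(np.array([.5501,-.1758,.212]),0.85,26,16,0)
E
```

```text
r 0.13250861974176203 th0 0.16870518197136047 a0 49.93773374603855
TCP end [ 0.565 -0.029  0.468] rows 16
[[-0.0095,-0.0,-0.0021],[-0.0095,-0.0,-0.002],[-0.0095,-0.0,-0.002],[-0.0096,-0.0,-0.0018],[-0.0096,-0.0,-0.0018],[-0.0097,-0.0001,-0.0017],[-0.0096,0.0,-0.0016],[-0.0097,0.0,-0.0015],[-0.0097,0.0,-0.0014],[-0.0098,0.0,-0.0013],[-0.0097,0.0,-0.0012],[-0.0098,0.0,-0.0011],[-0.0098,0.0,-0.0011],[-0.0099,0.0,-0.0009],[-0.0098,0.0,-0.0009],[-0.0098,0.0,-0.0008]]
[[-0.0,0.026,-0.001],[-0.0,0.026,0.0],[-0.0,0.026,0.0],[-0.0,0.026,0.0],[-0.0,0.027,0.0],[-0.0,0.026,0.0],[-0.0,0.026,0.0],[-0.0,0.026,0.0],[-0.0,0.026,0.0],[-0.0,0.026,0.0],[-0.0,0.026,0.0],[-0.0,0.026,0.0],[-0.0,0.026,0.0],[-0.0,0.027,0.0],[-0.0,0.026,0.0],[-0.0,0.026,0.0]]
```

Emit:
{"api": "send_rows", "payload": {
  "xyz": [
    [0,0,0],
    [0,0,0],
    [0,0,0],
    [0,0,0],
    [-0.0095,0,-0.002],
    [-0.0095,0,-0.002],
    [-0.0095,0,-0.002],
    [-0.0096,0,-0.0018],
    [-0.0096,0,-0.0018],
    [-0.0097,0,-0.0017],
    [-0.0096,0,-0.0016],
    [-0.0097,0,-0.0015],
    [-0.0097,0,-0.0014],
    [-0.0098,0,-0.0013],
    [-0.0097,0,-0.0012],
    [-0.0098,0,-0.0011],
    [-0.0098,0,-0.0011],
    [-0.0099,0,-0.0009],
    [-0.0098,0,-0.0009],
    [-0.0098,0,-0.0008]
  ],
  "rotation": [
    [0,0,0],
    [0,0,0],
    [0,0,0],
    [0,0,0],
    [0,0.026,0],
    [0,0.026,0],
    [0,0.026,0],
    [0,0.026,0],
    [0,0.027,0],
    [0,0.026,0],
    [0,0.026,0],
    [0,0.026,0],
    [0,0.026,0],
    [0,0.026,0],
    [0,0.026,0],
    [0,0.026,0],
    [0,0.026,0],
    [0,0.027,0],
    [0,0.026,0],
    [0,0.026,0]
  ],
  "jaw": [0,0,0,0,0,0,0,0,0,0,0,0,0,0,0,0,0,0,0,0],
  "newtons": 25
}}

```text
time_s: 5.25
tool_pos: [0.5661, -0.0291, 0.4672]
tool_rot: [179.7, 25.8, 84.2]
force: [9.5, -1.9, -8.8]
grip_width: 0.0134
grasp_force: 25.0
```

Run:
```python
from arc import *
G,R,o=st();print(G,o["grip_width"],o["grasp_force"],o["force"])
arc(np.array([.5501,-.1758,.212]),1.86,0,20,0)
```

```text
[ 0.55986541 -0.10005437  0.32003183] 0.013408681524799227 24.999137443955988 [ 9.50958382 -1.92168385 -8.79602823]
r 0.13228527044883226 th0 0.8407197085746143 a0 25.814777951982343
TCP end [ 0.547 -0.228  0.497] rows 20
[[-0.0104,0.001,-0.0009],[-0.0103,-0.0,-0.0007],[-0.0104,-0.0,-0.0005],[-0.0105,-0.0,-0.0003],[-0.0104,-0.0,-0.0002],[-0.0104,-0.0,0.0001],[-0.0104,-0.0,0.0002],[-0.0104,-0.0,0.0005],[-0.0104,-0.0,0.0006],[-0.0104,-0.0,0.0009],[-0.0104,-0.0,0.001],[-0.0103,-0.0,0.0012],[-0.0103,-0.0,0.0014],[-0.0102,-0.0,0.0016],[-0.0102,-0.0,0.0017],[-0.0102,-0.0,0.002],[-0.0101,-0.0,0.0021],[-0.01,-0.0,0.0023],[-0.0099,-0.0,0.0025],[-0.0099,-0.0,0.0027]]
[[0.006,0.023,0.0],[0.0,0.022,0.0],[0.0,0.023,0.0],[0.0,0.022,0.0],[0.0,0.023,0.0],[0.0,0.022,0.0],[0.0,0.023,0.0],[0.0,0.022,0.0],[0.0,0.023,0.0],[0.0,0.022,0.0],[0.0,0.023,0.0],[0.0,0.022,0.0],[0.0,0.023,0.0],[-0.0,0.022,0.0],[-0.0,0.023,0.0],[-0.0,0.022,0.0],[-0.0,0.023,0.0],[-0.0,0.022,0.0],[-0.0,0.023,0.0],[-0.0,0.023,0.0]]
```

Emit:
{"api": "send_rows", "payload": {
  "xyz": [
    [-0.0104,0.001,-0.0009],
    [-0.0103,0.001,-0.0007],
    [-0.0104,0,-0.0005],
    [-0.0105,0,-0.0003],
    [-0.0104,0,-0.0002],
    [-0.0104,0,0.0001],
    [-0.0104,0,0.0002],
    [-0.0104,0,0.0005],
    [-0.0104,0,0.0006],
    [-0.0104,0,0.0009],
    [-0.0104,0,0.001],
    [-0.0103,0,0.0012],
    [-0.0103,0,0.0014],
    [-0.0102,0,0.0016],
    [-0.0102,0,0.0017],
    [-0.0102,0,0.002],
    [-0.01,0,0.002],
    [-0.01,0,0.0023],
    [-0.01,0,0.0025],
    [-0.01,0,0.0027]
  ],
  "rotation": [
    [0,0.023,0],
    [0,0.022,0],
    [0,0.023,0],
    [0,0.022,0],
    [0,0.023,0],
    [0,0.022,0],
    [0,0.023,0],
    [0,0.022,0],
    [0,0.023,0],
    [0,0.022,0],
    [0,0.023,0],
    [0,0.022,0],
    [0,0.023,0],
    [0,0.022,0],
    [0,0.023,0],
    [0,0.022,0],
    [0,0.023,0],
    [0,0.022,0],
    [0,0.023,0],
    [0,0.023,0]
  ],
  "jaw": [0,0,0,0,0,0,0,0,0,0,0,0,0,0,0,0,0,0,0,0]
}}

```text
time_s: 7.25
tool_pos: [0.5474, -0.2263, 0.4982]
tool_rot: [179.9, -0.1, 84.4]
force: [5.9, 4.4, -3.9]
grip_width: 0.0137
grasp_force: 25.0
```

Run:
```python
from arc import *
G,R,o=st();print(G,o["grip_width"],o["grasp_force"],o["force"],o["qpos"].round(0))
H=np.array([.5501,-.1758,.212]);d=G-H;p=np.radians(PSI);hx=d@[np.sin(p),np.cos(p),0];print(np.hypot(hx,d[2]),np.arctan2(d[2],hx)-.115)
```

```text
[ 0.54774486 -0.22590754  0.33470975] 0.013678109886980238 24.99964673537761 [ 5.93082734  4.3930224  -3.93480749] [-14.  11.  40.  84.  -7.  87.  20.]
0.1325390229352513 1.8433439660742421
```

Run:
```python
from h import *
import pickle
c=pickle.load(open("w1.pkl","rb"));Rc=np.array(c["R"]);C=-Rc.T@np.array(c["t"])
R=Ro.from_euler("xyz",[179.9,50.,84.],degrees=True);print("cam in tool",R.inv().apply(C-np.array([.5824,.1361,.4062])),R.inv().apply(Rc[2]),R.inv().apply(Rc[0]),c["fx"])
G,R,o=st()
s=plan([(G+[0,0,.07],frame(0),5,.5),([.565,.17,.32],frame(0),12,.9)])
```

```text
cam in tool [ 0.07135156 -0.00049073  0.02008603] [-0.26424972  0.00149318  0.96445314] [ 9.86096536e-04  9.99998697e-01 -1.27803601e-03] 276.80002458699255
TCP end [0.565 0.17  0.484] rows 17
[[0.0001,0.0001,-0.014],[0.0001,0.0001,-0.014],[0.0001,0.0,-0.014],[0.0001,0.0001,-0.014],[0.0001,0.0001,-0.014],[0.033,-0.0019,0.0071],[0.0329,-0.0019,0.0071],[0.033,-0.0019,0.007],[0.033,-0.0019,0.0071],[0.0329,-0.0019,0.0071],[0.033,-0.0019,0.0071],[0.033,-0.0019,0.007],[0.0329,-0.002,0.0071],[0.033,-0.0019,0.0071],[0.033,-0.0019,0.0071],[0.0329,-0.0019,0.007],[0.033,-0.0019,0.0071]]
[[0.0,-0.0,0.001],[0.001,-0.001,0.0],[0.0,-0.0,0.001],[0.0,-0.001,0.0],[0.001,-0.0,0.001],[-0.0,-0.0,-0.0],[-0.0,-0.0,-0.0],[-0.0,-0.0,-0.0],[-0.0,-0.0,-0.0],[-0.0,-0.0,-0.0],[-0.0,-0.0,-0.0],[-0.0,-0.0,-0.0],[-0.0,-0.0,-0.0],[-0.0,-0.0,-0.0],[-0.0,-0.0,-0.0],[-0.0,-0.0,-0.0],[-0.0,-0.0,-0.0]]
```

Emit:
{"api": "send_rows", "payload": {
  "xyz": [
    [0,0,0],
    [0,0,0],
    [0,0,0],
    [0,0,-0.014],
    [0,0,-0.014],
    [0,0,-0.014],
    [0,0,-0.014],
    [0,0,-0.014],
    [0.033,-0.002,0.007],
    [0.033,-0.002,0.007],
    [0.033,-0.002,0.007],
    [0,0,0]
  ],
  "rotation": [
    [0,0,0],
    [0,0,0],
    [0,0,0],
    [0,0,0],
    [0,0,0],
    [0,0,0],
    [0,0,0],
    [0,0,0],
    [0,0,0],
    [0,0,0],
    [0,0,0],
    [0,0,0]
  ],
  "jaw": [0.4,0.4,0.4,0.4,0.4,0.4,0.4,0.6,0.8,0.9,0.9,0.9]
}}

```text
time_s: 8.45
tool_pos: [0.5515, -0.123, 0.5467]
tool_rot: [-179.9, -0.0, 84.7]
force: [-0.1, -0.1, -0.0]
grip_width: 0.067
grasp_force: 0.0
```

Run:
```python
from h import *
from cell import env
import pickle
cs={n:env.read_camera(n) for n in("wrist","top","scene")};pickle.dump(cs,open("c1.pkl","wb"))
can=np.zeros((600,800,3),np.uint8)
w=cs["wrist"]["image"];can[:384,:512]=np.clip(w.astype(int)*1.8,0,255)
t=cs["top"]["image"][160:215,250:310];t=cv2.resize(t,None,fx=4.5,fy=4.5,interpolation=cv2.INTER_CUBIC);can[:t.shape[0],515:515+t.shape[1]]=np.clip(t.astype(int)*3,0,255)
s=cs["scene"]["image"][170:258,160:250];s=cv2.resize(s,None,fx=3,fy=3,interpolation=cv2.INTER_CUBIC);can[300:300+s.shape[0],515:515+s.shape[1]]=np.clip(s.astype(int)*3,0,255)
cv2.imwrite("pics/open.png",can)
print("pocket pred wrist",proj(cs["wrist"],np.array([.5557,-.1211,.185])),"top",np.array(proj(cs["top"],np.array([.5557,-.1211,.185]))))
print(st()[0])
```

```text
pocket pred wrist (np.float64(259.55350617092023), np.float64(177.50764212817367)) top [282.64565073 184.64880002]
[ 0.55045835 -0.13006663  0.38438126]
```

View pics/open.png

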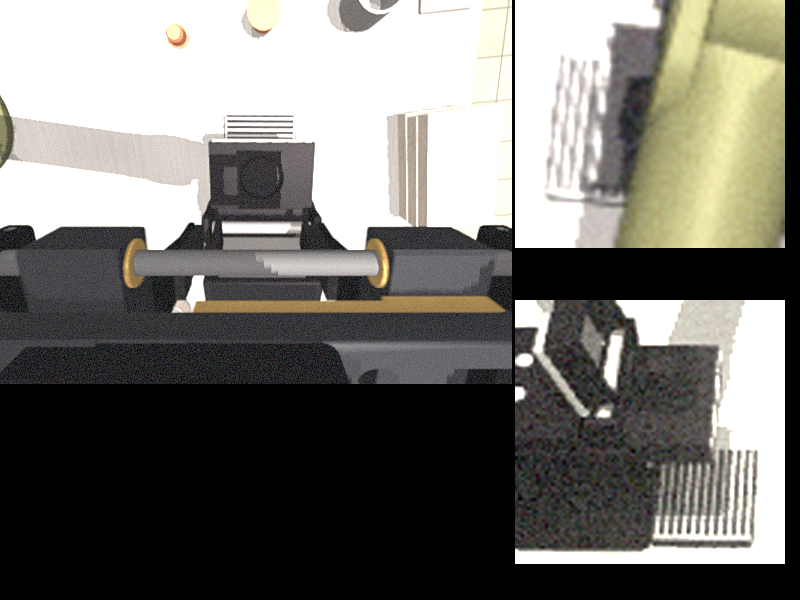

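The pocket shows as a dark circle at wrist pixel (260,178), and my prediction was (259.6,177.5). The lid is well back. I'll refine the pocket from this image and plan the move to the adapter.

Run:
```python
from h import *
import pickle
c=pickle.load(open("c1.pkl","rb"))["wrist"]
g=cv2.GaussianBlur(cv2.cvtColor(c["image"],cv2.COLOR_BGR2GRAY),(3,3),0)
sub=cv2.resize(g[145:208,225:298],None,fx=8,fy=8,interpolation=cv2.INTER_CUBIC)
sub=cv2.normalize(sub,None,0,255,cv2.NORM_MINMAX)
sub=np.clip(sub.astype(int)*3,0,255).astype(np.uint8)
ci=cv2.HoughCircles(sub,cv2.HOUGH_GRADIENT,1,100,param1=80,param2=12,minRadius=120,maxRadius=200)
print(ci)
for x,y,r in (ci[0][:3] if ci is not None else []):
    u,v=225+(x+.5)/8-.5,145+(y+.5)/8-.5;X=plane(c,u,v,.185);X2=plane(c,u+r/8,v,.185);print(u,v,r/8,X.round(4),"radius",np.linalg.norm(X2-X).round(4))
# deck edges: nose corners
m=(g<60)
for v in(150,165,185,195):
    xs=np.where(m[v,190:340])[0]+190;print(v,xs.min(),xs.max(),[plane(c,q,v,.185).round(4).tolist()[:2] for q in(xs.min()-.5,xs.max()+.5)])
G,R,o=st()
plan([([.562,.165,.30],frame(0),10,.9)])
```

```text
[[[291.5 265.5 171.9]
  [183.5 256.5 199.4]
  [253.5 358.5 143.3]
  [ 86.5 298.5 171.9]
  [248.5 173.5 138.9]
  [391.5 314.5 181.8]
  [276.5 456.5 155.4]
  [363.5 195.5 141.1]
  [274.5  66.5 163.1]
  [493.5 236.5 198.3]
  [151.5 375.5 143.3]
  [ 20.5 218.5 199.4]
  [495.5 343.5 195. ]
  [175.5  87.5 162. ]
  [165.5 487.5 155.4]
  [395.5 457.5 182.9]
  [123.5 174.5 122.3]
  [472.5 133.5 199.4]
  [374.5  65.5 192.8]
  [  5.5 359.5 199.4]
  [123.5   1.5 173. ]
  [505.5 491.5 199.4]
  [ 60.5 474.5 193.9]
  [ 39.5 116.5 168.6]
  [582.5 172.5 197.2]
  [572.5 413.5 175.1]
  [499.5  32.5 190.6]
  [ 16.5  12.5 199.4]]]
261.0 177.75 21.4875 [ 0.5575 -0.1216  0.185 ] radius 0.027
247.5 176.625 24.925 [ 0.5407 -0.1186  0.185 ] radius 0.0313
256.25 189.375 17.9125 [ 0.5502 -0.136   0.185 ] radius 0.0228
150 210 282 [[0.4976, -0.0814], [0.5867, -0.0895]]
165 210 311 [[0.4951, -0.0997], [0.6214, -0.1112]]
185 211 310 [[0.4929, -0.1251], [0.6192, -0.1366]]
195 211 310 [[0.4912, -0.1381], [0.6186, -0.1497]]
TCP end [0.562 0.165 0.464] rows 10
[[0.0294,-0.0019,0.0083],[0.0295,-0.0018,0.0084],[0.0294,-0.0019,0.0083],[0.0295,-0.0018,0.0084],[0.0294,-0.0019,0.0084],[0.0294,-0.0018,0.0084],[0.0294,-0.0018,0.0084],[0.0295,-0.0018,0.0084],[0.0294,-0.0019,0.0084],[0.0294,-0.0018,0.0084]]
[[0.0,0.0,-0.0],[0.0,0.001,-0.0],[0.0,0.0,-0.0],[0.0,0.0,-0.0],[0.0,0.001,-0.001],[0.001,0.0,0.0],[-0.0,0.0,0.0],[-0.0,0.001,0.0],[-0.0,0.0,0.0],[-0.0,0.0,-0.0]]
```

Emit:
{"api": "send_rows", "payload": {
  "xyz": [
    [0.0294,-0.0018,0.0084],
    [0.0294,-0.0018,0.0084],
    [0.0294,-0.0018,0.0084],
    [0.0294,-0.0018,0.0084],
    [0.0294,-0.0018,0.0084],
    [0.0294,-0.0018,0.0084],
    [0.0294,-0.0018,0.0084],
    [0.0294,-0.0018,0.0084],
    [0.0294,-0.0018,0.0084],
    [0.0294,-0.0018,0.0084],
    [0,0,0]
  ],
  "rotation": [
    [0,0,0],
    [0,0,0],
    [0,0,0],
    [0,0,0],
    [0,0,0],
    [0,0,0],
    [0,0,0],
    [0,0,0],
    [0,0,0],
    [0,0,0],
    [0,0,0]
  ],
  "jaw": [1,1,1,1,1,1,1,1,1,1,1]
}}

```text
time_s: 9.7
tool_pos: [0.5623, 0.1689, 0.4609]
tool_rot: [-179.9, 0.1, 84.4]
force: [-0.8, -0.7, 0.3]
grip_width: 0.0871
grasp_force: 0.0
```

Run:
```python
from h import *
from cell import env
import pickle
c=env.read_camera("wrist");pickle.dump(c,open("w2.pkl","wb"))
for n,X in[("adapter",[.565,.2433,.026]),("cup",[.4369,.1997,.052]),("capsule",[.4385,.102,.02])]: print(n,np.round(proj(c,np.array(X)),1))
cv2.imwrite("pics/w2.png",np.clip(c["image"].astype(int)*1.3,0,255).astype(np.uint8));print(st()[0])
```

```text
adapter [253.6 117.6]
cup [165.8 158.5]
capsule [184.  216.1]
[0.56251608 0.16563305 0.29826082]
```

View pics/w2.png

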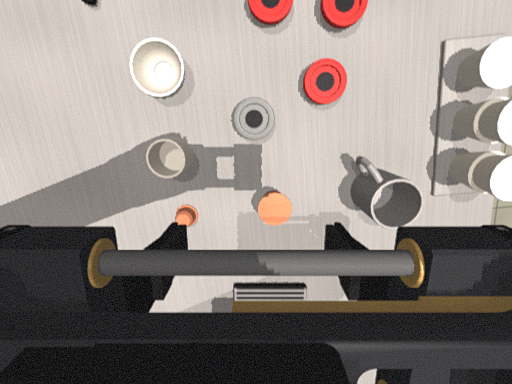

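The wrist view shows the adapter at (254,118), the cup rim at (166,157), the capsule at (187,214) and the pod at (275,208). All are within 1–3 px of the predictions. I'll refine them and plan the adapter grasp.

Run:
```python
from h import *
import pickle
c=pickle.load(open("w2.pkl","rb"));im=c["image"];g=cv2.cvtColor(im,cv2.COLOR_BGR2GRAY);H,S,V=cv2.split(cv2.cvtColor(im,cv2.COLOR_BGR2HSV))
m=(H>3)&(H<20)&(S>110)&(V>80)
for b in blobs(m[:225],20): print("copper",[float(x) for x in b],plane(c,b[5],b[6],.015).round(4))
# adapter dark centre hole & rim circle
def hough(x0,y0,x1,y1,r0,r1,z,p2=12):
    s=cv2.resize(g[y0:y1,x0:x1],None,fx=6,fy=6,interpolation=cv2.INTER_CUBIC);s=cv2.normalize(s,None,0,255,cv2.NORM_MINMAX)
    ci=cv2.HoughCircles(s,cv2.HOUGH_GRADIENT,1,300,param1=60,param2=p2,minRadius=r0*6,maxRadius=r1*6)
    for x,y,r in (ci[0][:2] if ci is not None else []):
        u,v=x0+(x+.5)/6-.5,y0+(y+.5)/6-.5;print(round(u,1),round(v,1),round(r/6,1),plane(c,u,v,z).round(4))
hough(225,90,285,148,17,24,.026);hough(225,90,285,148,6,12,.022)
hough(138,130,196,188,16,22,.052)
A=np.array([.565,.2433,.034])
plan([(A+[0,0,.05],frame(0),8,1),(A,frame(0),4,1)])
```

```text
copper [879.0, 258.0, 191.0, 34.0, 34.0, 274.2, 208.0] [0.5845 0.1003 0.015 ]
copper [360.0, 176.0, 205.0, 22.0, 20.0, 186.1, 215.1] [0.4406 0.1018 0.015 ]
253.5 118.0 20.0 [0.5648 0.2428 0.026 ]
253.7 118.5 8.7 [0.565  0.2421 0.022 ]
163.8 159.5 20.8 [0.4339 0.1986 0.052 ]
TCP end [0.565 0.243 0.198] rows 12
[[0.0097,-0.0007,0.0267],[0.0097,-0.0006,0.0268],[0.0097,-0.0007,0.0268],[0.0097,-0.0006,0.0267],[0.0097,-0.0007,0.0268],[0.0096,-0.0007,0.0268],[0.0096,-0.0006,0.0267],[0.0097,-0.0007,0.0268],[-0.0,-0.0,0.0125],[-0.0,-0.0,0.0125],[-0.0,-0.0,0.0125],[-0.0,-0.0001,0.0125]]
[[-0.0,0.0,0.0],[-0.0,0.001,0.0],[-0.0,0.0,0.0],[-0.0,0.001,0.001],[-0.0,0.0,-0.0],[-0.001,0.001,-0.0],[0.0,0.0,-0.0],[0.0,0.001,0.0],[0.0,-0.0,0.0],[0.0,-0.0,0.0],[0.0,-0.0,0.0],[0.0,-0.0,0.0]]
```

Emit:
{"api": "send_rows", "payload": {
  "xyz": [
    [0.0096,-0.0007,0.0267],
    [0.0096,-0.0006,0.0268],
    [0.0096,-0.0007,0.0268],
    [0.0096,-0.0006,0.0267],
    [0.0096,-0.0007,0.0268],
    [0.0096,-0.0007,0.0268],
    [0.0096,-0.0006,0.0267],
    [0.0096,-0.0007,0.0268],
    [0,0,0.0125],
    [0,0,0.0125],
    [0,0,0.0125],
    [0,0,0.012],
    [0,0,0],
    [0,0,0],
    [0,0,0],
    [0,0,0],
    [0,0,0],
    [0,0,0]
  ],
  "rotation": [
    [0,0,0],
    [0,0,0],
    [0,0,0],
    [0,0,0],
    [0,0,0],
    [0,0,0],
    [0,0,0],
    [0,0,0],
    [0,0,0],
    [0,0,0],
    [0,0,0],
    [0,0,0],
    [0,0,0],
    [0,0,0],
    [0,0,0],
    [0,0,0],
    [0,0,0],
    [0,0,0]
  ],
  "jaw": [1,1,1,1,1,1,1,1,1,1,1,1,1,0.4,0.4,0.4,0.4,0.4],
  "newtons": 15
}}

```text
time_s: 11.55
tool_pos: [0.5651, 0.2415, 0.199]
tool_rot: [179.9, 0.1, 84.2]
force: [0.6, -0.4, 1.6]
grip_width: 0.0592
grasp_force: 15.0
```

Run:
```python
from h import *
G,R,o=st();print(G,o["grip_width"],o["grasp_force"])
off=G-[.565,.2427,0];print("grasp offset",off)
P=np.array([.557,-.1215,0]);
# adapter centre -> pocket ; G z = adapter origin + G[2]
Z=.171+G[2]
plan([(G+[0,0,.20],frame(0),6,.4),(P+off*[1,1,0]+[0,0,Z+.06],frame(0),11,.4)])
```

```text
[0.56524479 0.24112546 0.03553066] 0.05918333054822578 15.028093827859266
grasp offset [ 0.00024479 -0.00157454  0.03553066]
TCP end [ 0.557 -0.123  0.43 ] rows 17
[[-0.0001,0.0001,-0.0333],[-0.0002,0.0,-0.0334],[-0.0001,0.0001,-0.0333],[-0.0001,0.0,-0.0333],[-0.0001,0.0,-0.0334],[-0.0,0.0001,-0.0333],[-0.033,0.0026,-0.0028],[-0.033,0.0027,-0.0028],[-0.033,0.0026,-0.0028],[-0.0331,0.0026,-0.0029],[-0.033,0.0027,-0.0028],[-0.033,0.0026,-0.0028],[-0.033,0.0026,-0.0028],[-0.033,0.0027,-0.0028],[-0.033,0.0026,-0.0028],[-0.033,0.0026,-0.0028],[-0.0331,0.0027,-0.0028]]
[[0.0,0.0,-0.0],[0.0,0.001,-0.0],[0.0,0.0,-0.0],[0.001,0.0,-0.0],[-0.0,0.001,-0.0],[-0.0,0.0,-0.0],[-0.0,0.0,-0.0],[-0.0,0.0,-0.0],[-0.0,0.0,-0.0],[-0.0,0.0,-0.0],[-0.0,0.0,-0.0],[-0.0,0.0,-0.0],[-0.0,0.0,-0.0],[-0.0,0.0,-0.0],[-0.0,0.0,-0.0],[-0.0,0.0,-0.0],[-0.0,0.0,-0.0]]
```

Emit:
{"api": "send_rows", "payload": {
  "xyz": [
    [0,0,-0.0333],
    [0,0,-0.0333],
    [0,0,-0.0333],
    [0,0,-0.0333],
    [0,0,-0.0333],
    [0,0,-0.0333],
    [-0.033,0.0026,-0.0028],
    [-0.033,0.0027,-0.0028],
    [-0.033,0.0026,-0.0028],
    [-0.033,0.0026,-0.0028],
    [-0.033,0.0027,-0.0028],
    [-0.033,0.0026,-0.0028],
    [-0.033,0.0026,-0.0028],
    [-0.033,0.0027,-0.0028],
    [-0.033,0.0026,-0.0028],
    [-0.033,0.0026,-0.0028],
    [-0.033,0.0027,-0.0028],
    [0,0,0],
    [0,0,0]
  ],
  "rotation": [
    [0,0,0],
    [0,0,0],
    [0,0,0],
    [0,0,0],
    [0,0,0],
    [0,0,0],
    [0,0,0],
    [0,0,0],
    [0,0,0],
    [0,0,0],
    [0,0,0],
    [0,0,0],
    [0,0,0],
    [0,0,0],
    [0,0,0],
    [0,0,0],
    [0,0,0],
    [0,0,0],
    [0,0,0]
  ],
  "jaw": [0.4,0.4,0.4,0.4,0.4,0.4,0.4,0.4,0.4,0.4,0.4,0.4,0.4,0.4,0.4,0.4,0.4,0.4,0.4]
}}

```text
time_s: 13.45
tool_pos: [0.5566, -0.123, 0.4302]
tool_rot: [180.0, 0.1, 84.0]
force: [0.3, 0.7, -0.6]
grip_width: 0.059
grasp_force: 15.0
```

Run:
```python
from h import *
G,R,o=st();print(G,R.as_euler("xyz",degrees=True),o["grip_width"],o["force"])
P=np.array([.557,-.1215,0])+[.0002,-.0016,0]
plan([(P+[0,0,.171+.0355+.006],frame(0),6,.4),(P+[0,0,.171+.0355],frame(0),3,.4)])
```

```text
[ 0.55664139 -0.12334065  0.26669335] [1.79974320e+02 1.22846489e-01 8.40278303e+01] 0.059048972055434225 [ 0.33204762  0.67394024 -0.60483505]
TCP end [ 0.557 -0.123  0.37 ] rows 9
[[0.0,0.0001,0.009],[0.0,0.0001,0.0091],[0.0,0.0001,0.009],[0.0,0.0001,0.009],[0.0,0.0001,0.0091],[0.0,0.0001,0.009],[0.0,-0.0,0.002],[0.0,-0.0,0.002],[0.0,-0.0,0.002]]
[[0.0,0.0,-0.001],[0.0,0.001,-0.0],[0.0,0.0,-0.001],[0.0,0.0,-0.0],[0.0,0.001,-0.001],[0.0,0.0,-0.0],[0.0,0.0,-0.0],[0.0,0.0,-0.0],[0.0,0.0,-0.0]]
```

Emit:
{"api": "send_rows", "payload": {
  "xyz": [
    [0,0.0001,0.009],
    [0,0.0001,0.009],
    [0,0.0001,0.009],
    [0,0.0001,0.009],
    [0,0.0001,0.009],
    [0,0,0.004],
    [0,0,0.003],
    [0,0,0.003],
    [0,0,0.003],
    [0,0,0]
  ],
  "rotation": [
    [0,0,0],
    [0,0,0],
    [0,0,0],
    [0,0,0],
    [0,0,0],
    [0,0,0],
    [0,0,0],
    [0,0,0],
    [0,0,0],
    [0,0,0]
  ],
  "jaw": [0.4,0.4,0.4,0.4,0.4,0.4,0.4,0.4,0.4,0.4]
}}

```text
time_s: 14.45
tool_pos: [0.5573, -0.1223, 0.3719]
tool_rot: [180.0, 0.1, 84.2]
force: [0.2, -0.7, -0.8]
grip_width: 0.0592
grasp_force: 15.0
```

Emit:
{"api": "send_rows", "payload": {
  "xyz": [
    [0,0,0.001],
    [0,0,0.001],
    [0,0,0],
    [0,0,0],
    [0,0,0],
    [0,0,0],
    [0,0,-0.015],
    [0,0,-0.02],
    [0,0,-0.02],
    [0,0,-0.02],
    [0,0,-0.025],
    [0.01,0,-0.025],
    [0.02,0,-0.02],
    [0.03,0,0],
    [0,0,0]
  ],
  "rotation": [
    [0,0,0],
    [0,0,0],
    [0,0,0],
    [0,0,0],
    [0,0,0],
    [0,0,0],
    [0,0,0],
    [0,0,0],
    [0,0,0],
    [0,0,0],
    [0,0,0],
    [0,0,0],
    [0,0,0],
    [0,0,0],
    [0,0,0]
  ],
  "jaw": [0.4,0.4,0.9,0.9,0.9,0.9,0.9,0.9,0.9,0.9,0.9,0.9,0.9,0.9,0.9]
}}

```text
time_s: 15.95
tool_pos: [0.5641, -0.0574, 0.5166]
tool_rot: [179.9, -0.0, 84.6]
force: [-0.6, 1.3, -0.6]
grip_width: 0.0782
grasp_force: 0.0
```

Run:
```python
from h import *
from cell import env
import pickle
G,R,o=st();print(G)
c=env.read_camera("wrist");pickle.dump(c,open("w3.pkl","wb"))
X=np.array([.557,-.1215,.197]);u,v=map(int,proj(c,X));print(proj(c,X))
g=cv2.cvtColor(c["image"],cv2.COLOR_BGR2GRAY)
x0,y0,x1,y1=u-40,v-40,u+40,v+40
s=cv2.normalize(cv2.resize(g[y0:y1,x0:x1],None,fx=6,fy=6,interpolation=cv2.INTER_CUBIC),None,0,255,cv2.NORM_MINMAX)
for r0,r1,z in((22,32,.197),(15,22,.197)):
  ci=cv2.HoughCircles(s,cv2.HOUGH_GRADIENT,1,300,param1=60,param2=12,minRadius=r0*6,maxRadius=r1*6)
  for x,y,r in (ci[0][:2] if ci is not None else []):
    uu,vv=x0+(x+.5)/6-.5,y0+(y+.5)/6-.5;Y=plane(c,uu,vv,z);print(uu,vv,Y.round(4),np.linalg.norm(plane(c,uu+r/6,vv,z)-Y).round(4))
can=np.clip(cv2.resize(c["image"],(800,600)).astype(int)*1.5,0,255);cv2.imwrite("pics/w3.png",can)
C=np.array([.4395,.102,.0])
plan([(G*[1,1,0]+[-.05,.1,.33],frame(0),3,.7),(C+[0,0,.09],frame(0),10,.7)])
```

```text
[ 0.56453232 -0.05741195  0.35309511]
(np.float64(254.33204802632352), np.float64(240.4027531457607))
253.66667 237.66667 [ 0.5565 -0.118   0.197 ] 0.029
249.83333 239.66667 [ 0.5518 -0.1201  0.197 ] 0.0244
TCP end [0.44  0.102 0.254] rows 13
[[0.0324,-0.0197,0.0074],[0.0324,-0.0196,0.0075],[0.0323,-0.0198,0.0074],[0.0051,-0.0081,0.024],[0.0052,-0.008,0.024],[0.0051,-0.0081,0.024],[0.0052,-0.0081,0.024],[0.0051,-0.0081,0.024],[0.0052,-0.008,0.024],[0.0051,-0.0081,0.024],[0.0052,-0.0081,0.024],[0.0051,-0.0081,0.024],[0.0052,-0.008,0.024]]
[[0.0,0.001,0.001],[0.001,0.0,0.002],[0.0,0.001,0.001],[0.0,-0.0,-0.0],[0.0,-0.0,-0.0],[0.0,-0.0,-0.0],[0.0,-0.0,-0.0],[0.0,-0.0,-0.0],[0.0,-0.0,-0.0],[0.0,-0.0,-0.0],[0.0,-0.0,-0.0],[0.0,-0.0,-0.0],[0.0,-0.0,-0.0]][ WARN:0@1.104] global loadsave.cpp:1063 imwrite_ Unsupported depth image for selected encoder is fallbacked to CV_8U.
```

View pics/w3.png

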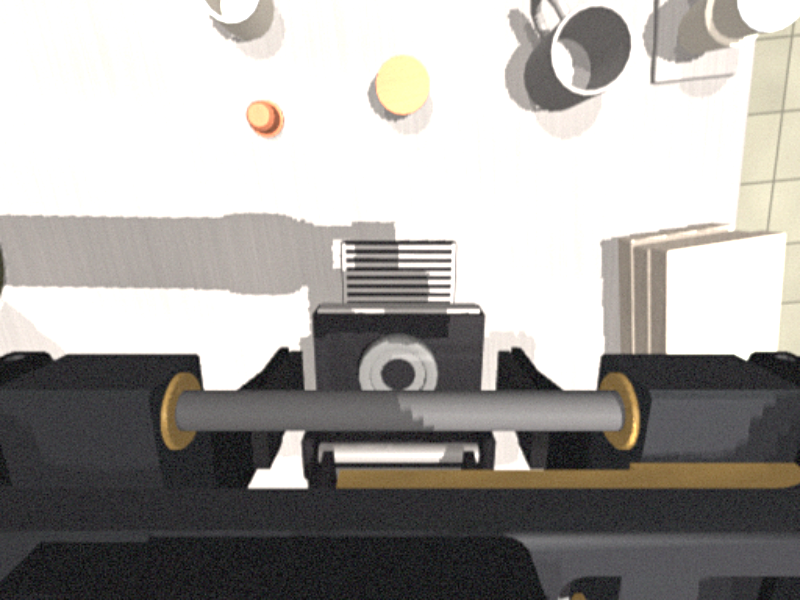

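The adapter sits centred in the pocket at view pixel (398,371). The capsule is still standing at (264,117) and the cup is at the top edge. Going for the capsule.

Emit:
{"api": "send_rows", "payload": {
  "xyz": [
    [0.0324,-0.0197,0.0075],
    [0.0324,-0.0197,0.0075],
    [0.0324,-0.0197,0.0075],
    [0.005,-0.008,0.024],
    [0.005,-0.008,0.024],
    [0.005,-0.008,0.024],
    [0.005,-0.008,0.024],
    [0.005,-0.008,0.024],
    [0.005,-0.008,0.024],
    [0.005,-0.008,0.024],
    [0.005,-0.008,0.024],
    [0.005,-0.008,0.024],
    [0.005,-0.008,0.024],
    [0,0,0],
    [0,0,0]
  ],
  "rotation": [
    [0,0,0.001],
    [0,0,0.001],
    [0,0,0.001],
    [0,0,0],
    [0,0,0],
    [0,0,0],
    [0,0,0],
    [0,0,0],
    [0,0,0],
    [0,0,0],
    [0,0,0],
    [0,0,0],
    [0,0,0],
    [0,0,0],
    [0,0,0]
  ],
  "jaw": [0.7,0.7,0.7,0.7,0.7,0.7,0.7,0.7,0.7,0.7,0.7,0.7,0.7,0.7,0.7]
}}

```text
time_s: 17.5
tool_pos: [0.4409, 0.0971, 0.2527]
tool_rot: [180.0, 0.2, 83.9]
force: [0.6, 0.1, -0.4]
grip_width: 0.0609
grasp_force: 0.0
```

Run:
```python
from h import *
from cell import env
G,R,o=st();print(G,o["tool_rot"])
c=env.read_camera("wrist");im=c["image"];H,S,V=cv2.split(cv2.cvtColor(im,cv2.COLOR_BGR2HSV))
m=(H>3)&(H<20)&(S>100)&(V>60)
for b in blobs(m,30): print([float(x) for x in b],plane(c,b[5],b[6],.015).round(4),plane(c,b[5],b[6],.02).round(4))
print("pred",[np.round(proj(c,np.array([.44,.102,z])),1) for z in(0,.015,.028)])
plan([([.44,.102,.024],frame(0),5,.7)])
```

```text
[0.44093177 0.09663114 0.08916751] [1.79961531e+02 1.76320655e-01 8.39358689e+01]
[5138.0, 400.0, 148.0, 95.0, 72.0, 449.3, 181.3] [0.5981 0.1043 0.015 ] [0.5947 0.1058 0.02  ]
[1422.0, 232.0, 183.0, 42.0, 44.0, 252.0, 203.8] [0.4381 0.1019 0.015 ] [0.4384 0.1035 0.02  ]
[446.0, 133.0, 239.0, 21.0, 49.0, 140.5, 262.9] [0.3353 0.0583 0.015 ] [0.3379 0.0608 0.02  ]
[445.0, 358.0, 239.0, 22.0, 49.0, 370.8, 263.0] [0.5358 0.0372 0.015 ] [0.5338 0.0403 0.02  ]
[2941.0, 183.0, 296.0, 313.0, 17.0, 352.3, 305.2] [ 0.5192 -0.0043  0.015 ] [ 5.176e-01 -3.000e-04  2.000e-02]
pred [array([254.3, 198.5]), array([254.3, 203.5]), array([254.2, 208.4])]
TCP end [0.44  0.102 0.187] rows 5
[[0.0009,-0.0004,0.0132],[0.001,-0.0004,0.0131],[0.0009,-0.0004,0.0132],[0.0009,-0.0004,0.0132],[0.0009,-0.0004,0.0132]]
[[0.0,0.0,-0.001],[0.001,0.001,-0.001],[0.0,0.0,-0.001],[0.001,0.001,-0.001],[0.0,0.0,-0.001]]
```

Emit:
{"api": "send_rows", "payload": {
  "xyz": [
    [0.001,-0.0006,0.013],
    [0.001,-0.0006,0.013],
    [0.001,-0.0006,0.013],
    [0.001,-0.0006,0.013],
    [0.001,-0.0006,0.013],
    [0,0,0],
    [0,0,0],
    [0,0,0],
    [0,0,0],
    [0,0,0],
    [0,0,0],
    [0,0,0]
  ],
  "rotation": [
    [0,0,0],
    [0,0,0],
    [0,0,0],
    [0,0,0],
    [0,0,0],
    [0,0,0],
    [0,0,0],
    [0,0,0],
    [0,0,0],
    [0,0,0],
    [0,0,0],
    [0,0,0]
  ],
  "jaw": [0.7,0.7,0.7,0.7,0.7,0.7,0.15,0.15,0.15,0.15,0.15,0.15],
  "newtons": 12
}}

```text
time_s: 18.75
tool_pos: [0.4381, 0.1031, 0.1874]
tool_rot: [179.9, 0.1, 84.0]
force: [-0.8, 0.0, 2.3]
grip_width: 0.0301
grasp_force: 12.0
```

Run:
```python
from h import *
G,R,o=st();print(G,o["grip_width"],o["grasp_force"],o["tool_rot"])
off=np.array([0,G[1]-.1022,0]);print(off)
A=np.array([.557,-.121,0])+off
Z=.193+G[2]
plan([(G+[0.02,-.01,.20],frame(0),6,.15),(A+[0.004,.05,Z+.06],frame(0),6,.15),(A+[0,0,Z+.045],frame(0),3,.15)])
```

```text
[0.43821578 0.10276146 0.02387477] 0.030098739248795837 12.031576630906784 [1.79948048e+02 1.24233212e-01 8.39893251e+01]
[0.         0.00056146 0.        ]
TCP end [ 0.557 -0.12   0.425] rows 15
[[-0.0014,0.0035,-0.0333],[-0.0015,0.0036,-0.0334],[-0.0014,0.0035,-0.0333],[-0.0014,0.0036,-0.0333],[-0.0014,0.0035,-0.0333],[-0.0014,0.0035,-0.0334],[-0.0253,0.0198,-0.0088],[-0.0254,0.0198,-0.0089],[-0.0253,0.0197,-0.0088],[-0.0254,0.0198,-0.0088],[-0.0253,0.0198,-0.0088],[-0.0253,0.0198,-0.0089],[-0.0167,0.0003,0.005],[-0.0168,0.0004,0.005],[-0.0167,0.0003,0.005]]
[[0.0,0.0,-0.001],[0.0,0.001,-0.0],[0.0,0.0,-0.001],[0.001,0.0,-0.0],[-0.0,0.001,-0.001],[-0.0,0.0,-0.001],[-0.0,0.0,0.0],[-0.0,0.0,0.0],[-0.0,0.0,0.0],[-0.0,0.0,0.0],[-0.0,0.0,0.0],[-0.0,0.0,0.0],[-0.0,0.0,0.0],[-0.0,0.0,0.0],[-0.0,0.0,0.0]]
```

Emit:
{"api": "send_rows", "payload": {
  "xyz": [
    [-0.0014,0.0035,-0.0333],
    [-0.0014,0.0035,-0.0333],
    [-0.0014,0.0035,-0.0333],
    [-0.0014,0.0035,-0.0333],
    [-0.0014,0.0035,-0.0333],
    [-0.0014,0.0035,-0.0333],
    [-0.0253,0.0198,-0.0088],
    [-0.0253,0.0198,-0.0088],
    [-0.0253,0.0198,-0.0088],
    [-0.0253,0.0198,-0.0088],
    [-0.0253,0.0198,-0.0088],
    [-0.0253,0.0198,-0.0088],
    [-0.0167,0.0003,0.005],
    [-0.0167,0.0003,0.005],
    [-0.0167,0.0003,0.005],
    [0,0,0],
    [0,0,0]
  ],
  "rotation": [
    [0,0,0],
    [0,0,0],
    [0,0,0],
    [0,0,0],
    [0,0,0],
    [0,0,0],
    [0,0,0],
    [0,0,0],
    [0,0,0],
    [0,0,0],
    [0,0,0],
    [0,0,0],
    [0,0,0],
    [0,0,0],
    [0,0,0],
    [0,0,0],
    [0,0,0]
  ],
  "jaw": [0.15,0.15,0.15,0.15,0.15,0.15,0.15,0.15,0.15,0.15,0.15,0.15,0.15,0.15,0.15,0.15,0.15]
}}

```text
time_s: 20.45
tool_pos: [0.5558, -0.1198, 0.4252]
tool_rot: [180.0, 0.1, 84.0]
force: [1.1, -0.3, 0.0]
grip_width: 0.0307
grasp_force: 11.9
```

Run:
```python
from h import *
from cell import env
G,R,o=st();print(G,o["grip_width"],o["tool_rot"])
c=env.read_camera("wrist")
X=np.array([.557,-.121,.197]);u,v=map(int,proj(c,X));x0,y0,x1,y1=u-70,v-70,u+70,v+50
g=cv2.cvtColor(c["image"],cv2.COLOR_BGR2GRAY)
cv2.imwrite("pics/w4.png",np.clip(cv2.resize(c["image"][max(0,y0):y1,x0:x1],None,fx=5,fy=5,interpolation=cv2.INTER_CUBIC).astype(float)*1.8,0,255).astype(np.uint8)[:600,:800]);print(x0,y0)
for z,rad in((.197,.030),(.185,.027)):
  print(z,[np.round((np.array(proj(c,np.array([.557+rad*np.cos(t),-.121+rad*np.sin(t),z])))-[x0,y0])*5) for t in(0,1.5708,3.1416,4.712)])
plan([([.557,-.1205,.193+.0239+.004],frame(0),5,.15),([.557,-.1205,.193+.0239],frame(0),2,.15)])
```

```text
[ 0.55579355 -0.12014191  0.26167311] 0.03065770920920559 [1.79996776e+02 1.10292364e-01 8.39644095e+01]
187 144
0.197 [array([542., 333.]), array([334., 167.]), array([167., 370.]), array([372., 523.])]
0.185 [array([514., 312.]), array([337., 170.]), array([194., 344.]), array([369., 476.])]
TCP end [ 0.557 -0.12   0.38 ] rows 7
[[-0.0002,0.0002,0.0082],[-0.0003,0.0002,0.0082],[-0.0002,0.0003,0.0081],[-0.0003,0.0002,0.0082],[-0.0002,0.0002,0.0082],[-0.0,-0.0,0.002],[-0.0,-0.0,0.002]]
[[0.0,0.0,-0.001],[0.0,0.001,-0.0],[0.0,0.0,-0.001],[0.0,0.0,-0.0],[0.0,0.001,-0.001],[0.0,-0.0,0.0],[0.0,-0.0,0.0]]
```

View pics/w4.png

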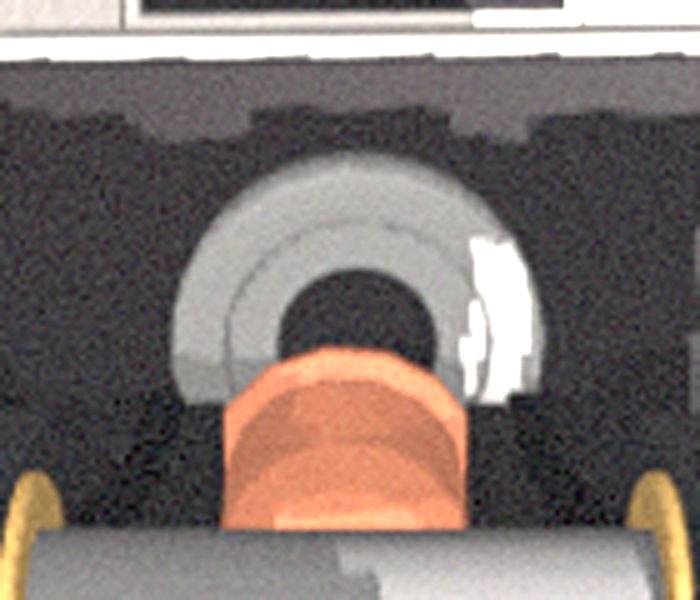

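The adapter circle is centred near u=358 in this crop, and the predicted centre is 354. The seat ring's top edge is at v=222, which also matches, so the seat is where I expect it. The held capsule (u≈345) needs about 1.5 mm of lateral shift while going down.

Emit:
{"api": "send_rows", "payload": {
  "xyz": [
    [0,0.0004,0.008],
    [0,0.0004,0.008],
    [0,0.0004,0.008],
    [0,0.0003,0.008],
    [0,0,0.006],
    [0,0,0.003],
    [0,0,0.002],
    [0,0,0]
  ],
  "rotation": [
    [0,0,0],
    [0,0,0],
    [0,0,0],
    [0,0,0],
    [0,0,0],
    [0,0,0],
    [0,0,0],
    [0,0,0]
  ],
  "jaw": [0.15,0.15,0.15,0.15,0.15,0.15,0.15,0.15]
}}

```text
time_s: 21.3
tool_pos: [0.5574, -0.1202, 0.3825]
tool_rot: [180.0, 0.1, 84.0]
force: [-1.7, 1.3, 1.4]
grip_width: 0.0304
grasp_force: 12.0
```

Emit:
{"api": "send_rows", "payload": {
  "xyz": [
    [0,0,0.001],
    [0,0,0.001],
    [0,0,0],
    [0,0,0],
    [0,0,0],
    [0,0,0],
    [0,0,-0.01],
    [0,0,-0.02],
    [0,0,-0.025],
    [0,0,-0.025],
    [0.005,0,-0.025],
    [0.02,0,-0.025],
    [0.025,0,-0.015],
    [0,0,0]
  ],
  "rotation": [
    [0,0,0],
    [0,0,0],
    [0,0,0],
    [0,0,0],
    [0,0,0],
    [0,0,0],
    [0,0,0],
    [0,0,0],
    [0,0,0],
    [0,0,0],
    [0,0,0],
    [0,0,0],
    [0,0,0],
    [0,0,0]
  ],
  "jaw": [0.15,0.15,0.6,0.6,0.6,0.6,0.6,0.6,0.6,0.6,0.6,0.6,0.6,0.6]
}}

```text
time_s: 22.7
tool_pos: [0.5634, -0.0665, 0.5281]
tool_rot: [179.7, -0.0, 84.4]
force: [0.3, -0.0, -0.8]
grip_width: 0.052
grasp_force: 0.0
```

Run:
```python
from h import *
from cell import env
G,R,o=st();print(G,o["tool_rot"])
c=env.read_camera("wrist")
X=np.array([.557,-.121,.197]);u,v=map(int,proj(c,X));x0,y0=u-60,v-60
H,S,V=cv2.split(cv2.cvtColor(c["image"],cv2.COLOR_BGR2HSV));m=(H>3)&(H<20)&(S>90)&(V>60)
for b in blobs(m[y0:y0+100,x0:x0+120],30): print([float(x) for x in b],"px",b[5]+x0,b[6]+y0)
print("pred capsule",[np.round(proj(c,np.array([.557,-.121,z])),1) for z in(.193,.221)])
cv2.imwrite("pics/w5.png",np.clip(cv2.resize(c["image"][y0:y0+100,x0:x0+120],None,fx=5,fy=5,interpolation=cv2.INTER_CUBIC).astype(float)*1.8,0,255).astype(np.uint8)[:600,:800])
```

```text
[ 0.56423172 -0.06654345  0.36457903] [ 1.79718408e+02 -6.72882568e-03  8.43501972e+01]
[757.0, 46.0, 49.0, 30.0, 32.0, 60.9, 64.2] px 253.9 233.2
pred capsule [array([253.7, 227.8]), array([253.6, 237.1])]
```

View pics/w5.png

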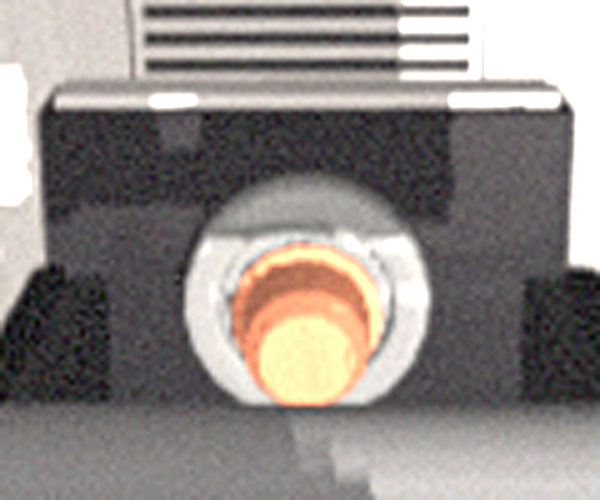

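The capsule sits dome up, concentric in the adapter seat (crop (307,320) against the adapter at (308,295)). Now I'll re-grip the tongue to close the lever.

Run:
```python
from h import *
plan([([.557,-.14,.42],frame(0),3,.6),([.5485,-.226,.42],frame(0),3,.6),([.5485,-.226,.3345],frame(0),5,.6)])
```

```text
TCP end [ 0.548 -0.226  0.498] rows 11
[[-0.0239,0.0005,-0.0189],[-0.0239,0.0005,-0.019],[-0.0239,0.0004,-0.0189],[-0.0288,0.0001,-0.0],[-0.0288,0.0,-0.0],[-0.0289,0.0001,-0.0],[0.0,0.0,0.0171],[0.0,0.0,0.0171],[0.0,0.0,0.0171],[0.0,0.0,0.0171],[0.0,0.0,0.0171]]
[[0.001,0.001,0.0],[0.001,0.0,0.0],[0.001,0.001,0.0],[-0.0,-0.0,0.0],[-0.0,-0.0,0.0],[-0.0,-0.0,0.0],[-0.0,-0.0,0.0],[-0.0,-0.0,0.0],[-0.0,-0.0,0.0],[-0.0,-0.0,0.0],[-0.0,-0.0,0.0]]
```

Emit:
{"api": "send_rows", "payload": {
  "xyz": [
    [-0.024,0.0005,-0.019],
    [-0.024,0.0005,-0.019],
    [-0.024,0.0005,-0.019],
    [-0.0288,0,0],
    [-0.0288,0,0],
    [-0.0288,0,0],
    [0,0,0],
    [0,0,0.017],
    [0,0,0.017],
    [0,0,0.017],
    [0,0,0.017],
    [0,0,0.017],
    [0,0,0],
    [0,0,0],
    [0,0,0],
    [0,0,0],
    [0,0,0],
    [0,0,0]
  ],
  "rotation": [
    [0.001,0,0],
    [0.001,0,0],
    [0.001,0,0],
    [0,0,0],
    [0,0,0],
    [0,0,0],
    [0,0,0],
    [0,0,0],
    [0,0,0],
    [0,0,0],
    [0,0,0],
    [0,0,0],
    [0,0,0],
    [0,0,0],
    [0,0,0],
    [0,0,0],
    [0,0,0],
    [0,0,0]
  ],
  "jaw": [0.6,0.6,0.6,0.6,0.6,0.6,0.6,0.6,0.6,0.6,0.6,0.6,0,0,0,0,0,0],
  "newtons": 20
}}

```text
time_s: 24.55
tool_pos: [0.5477, -0.2281, 0.498]
tool_rot: [-180.0, 0.2, 84.0]
force: [-0.7, -0.3, 1.6]
grip_width: 0.0133
grasp_force: 20.0
```

Run:
```python
from arc import *
G,R,o=st();print(G,o["grip_width"],o["grasp_force"],o["force"])
s=arc(np.array([.5501,-.1758,.212]),0.95,24,18,0)
arc(np.array([.5501,-.1758,.212]),0.0,50,18,0,start=s)
```

```text
[ 0.54759669 -0.22860873  0.33452385] 0.013335497659790802 19.998416011221707 [-0.72886409 -0.31846142  1.61346987]
r 0.133412971557053 th0 1.8627484257853453 a0 0.17186528708945165
TCP end [ 0.566 -0.046  0.478] rows 18
[[0.01,-0.0001,-0.0025],[0.0102,0.0,-0.0023],[0.0101,0.0,-0.0022],[0.0103,-0.0,-0.0019],[0.0103,-0.0,-0.0018],[0.0103,-0.0,-0.0016],[0.0104,-0.0,-0.0014],[0.0104,-0.0,-0.0013],[0.0105,-0.0,-0.001],[0.0104,-0.0,-0.0009],[0.0105,-0.0,-0.0007],[0.0106,-0.0,-0.0005],[0.0105,-0.0,-0.0003],[0.0105,-0.0,-0.0001],[0.0106,-0.0,0.0],[0.0105,-0.0,0.0003],[0.0105,-0.0,0.0004],[0.0106,-0.0001,0.0006]]
[[-0.0,-0.023,-0.003],[-0.0,-0.023,-0.0],[-0.0,-0.023,-0.0],[-0.0,-0.023,-0.0],[-0.0,-0.024,-0.0],[-0.0,-0.023,-0.0],[-0.0,-0.023,-0.0],[-0.0,-0.023,-0.0],[-0.0,-0.023,-0.0],[-0.0,-0.023,-0.0],[-0.0,-0.023,-0.0],[-0.0,-0.023,-0.0],[-0.0,-0.023,-0.0],[-0.0,-0.023,-0.0],[-0.0,-0.024,-0.0],[-0.0,-0.023,-0.0],[-0.0,-0.023,-0.0],[-0.0,-0.023,-0.0]]
r 0.1334119691061865 th0 0.9497726383094555 a0 24.00690765780297
TCP end [0.579 0.08  0.332] rows 18
[[0.0111,-0.0001,0.0008],[0.0111,0.0,0.0011],[0.0111,0.0,0.0012],[0.011,0.0,0.0015],[0.011,0.0,0.0016],[0.0109,0.0,0.0018],[0.0109,-0.0,0.002],[0.0108,-0.0,0.0021],[0.0108,-0.0,0.0024],[0.0107,-0.0,0.0025],[0.0106,-0.0,0.0028],[0.0106,-0.0,0.0029],[0.0105,-0.0,0.003],[0.0104,-0.0,0.0033],[0.0103,-0.0,0.0034],[0.0102,-0.0,0.0036],[0.0101,-0.0001,0.0038],[0.01,0.0,0.0039]]
[[-0.0,-0.025,-0.0],[-0.001,-0.025,-0.0],[0.0,-0.026,-0.0],[0.0,-0.025,-0.0],[0.0,-0.025,-0.0],[0.0,-0.025,-0.0],[0.0,-0.025,-0.0],[0.0,-0.026,-0.0],[0.0,-0.025,-0.0],[0.0,-0.025,-0.0],[0.0,-0.025,-0.0],[0.0,-0.025,-0.0],[0.0,-0.026,-0.0],[0.0,-0.025,-0.0],[0.0,-0.025,-0.0],[0.0,-0.025,-0.0],[0.0,-0.025,-0.0],[0.0,-0.026,-0.0]]
```

Emit:
{"api": "send_rows", "payload": {
  "xyz": [
    [0.01,0,-0.0025],
    [0.0102,0,-0.0023],
    [0.0102,0,-0.0022],
    [0.0103,0,-0.0019],
    [0.0103,0,-0.0018],
    [0.0103,0,-0.0016],
    [0.0104,0,-0.0014],
    [0.0104,0,-0.0013],
    [0.0104,0,-0.001],
    [0.0105,0,-0.0009],
    [0.0105,0,-0.0007],
    [0.0105,0,-0.0005],
    [0.0105,0,-0.0003],
    [0.0105,0,-0.0001],
    [0.0105,0,0],
    [0.0105,0,0.0003],
    [0.0105,0,0.0004],
    [0.0105,0,0.0006]
  ],
  "rotation": [
    [0,-0.023,-0.003],
    [0,-0.023,0],
    [0,-0.023,0],
    [0,-0.023,0],
    [0,-0.024,0],
    [0,-0.023,0],
    [0,-0.023,0],
    [0,-0.023,0],
    [0,-0.023,0],
    [0,-0.023,0],
    [0,-0.023,0],
    [0,-0.023,0],
    [0,-0.023,0],
    [0,-0.023,0],
    [0,-0.024,0],
    [0,-0.023,0],
    [0,-0.023,0],
    [0,-0.023,0]
  ],
  "jaw": [0,0,0,0,0,0,0,0,0,0,0,0,0,0,0,0,0,0]
}}

```text
time_s: 26.35
tool_pos: [0.566, -0.0442, 0.4776]
tool_rot: [-179.9, 24.1, 84.3]
force: [1.4, -1.1, 4.7]
grip_width: 0.0138
grasp_force: 20.0
```

Emit:
{"api": "send_rows", "payload": {
  "xyz": [
    [0.011,0,0.0008],
    [0.011,0,0.001],
    [0.011,0,0.0012],
    [0.011,0,0.0015],
    [0.011,0,0.0016],
    [0.011,0,0.0018],
    [0.0109,0,0.002],
    [0.0108,0,0.0021],
    [0.0108,0,0.0024],
    [0.0107,0,0.0025],
    [0.0106,0,0.0028],
    [0.0106,0,0.0029],
    [0.0105,0,0.003],
    [0.0104,0,0.0033]
  ],
  "rotation": [
    [0,-0.025,0],
    [0,-0.025,0],
    [0,-0.026,0],
    [0,-0.025,0],
    [0,-0.025,0],
    [0,-0.025,0],
    [0,-0.025,0],
    [0,-0.026,0],
    [0,-0.025,0],
    [0,-0.025,0],
    [0,-0.025,0],
    [0,-0.025,0],
    [0,-0.026,0],
    [0,-0.025,0]
  ],
  "jaw": [0,0,0,0,0,0,0,0,0,0,0,0,0,0]
}}

```text
time_s: 27.75
tool_pos: [0.5767, 0.0634, 0.3708]
tool_rot: [-179.8, 44.3, 84.3]
force: [2.4, 1.6, 3.8]
grip_width: 0.0141
grasp_force: 20.0
```

Run:
```python
from arc import *
G,R,o=st();print(G,o["grip_width"],o["grasp_force"],o["force"])
arc(np.array([.5501,-.1758,.212]),-0.03,50,5,0)
```

```text
[ 0.56483919 -0.05026822  0.2538528 ] 0.014097470539724504 20.000980300828815 [2.37753122 1.55837225 3.82090463]
r 0.1331285719335468 th0 0.20492560864567017 a0 44.33754280715507
TCP end [0.578 0.081 0.328] rows 5
[[0.0087,-0.0003,0.003],[0.0087,-0.0,0.0032],[0.0085,-0.0,0.0033],[0.0085,-0.0,0.0035],[0.0083,-0.0001,0.0036]]
[[-0.002,-0.02,0.002],[-0.0,-0.02,-0.0],[-0.0,-0.019,-0.0],[-0.0,-0.02,-0.0],[-0.0,-0.02,-0.0]]
```

Emit:
{"api": "send_rows", "payload": {
  "xyz": [
    [0.0087,0,0.003],
    [0.0087,0,0.0032],
    [0.0085,0,0.0033],
    [0.0085,0,0.0035],
    [0.003,0,0.001],
    [0,0,0],
    [0,0,0]
  ],
  "rotation": [
    [0,-0.02,0],
    [0,-0.02,0],
    [0,-0.019,0],
    [0,-0.02,0],
    [0,-0.01,0],
    [0,0,0],
    [0,0,0]
  ],
  "jaw": [0,0,0,0,0,0,0]
}}

```text
time_s: 28.45
tool_pos: [0.5783, 0.0786, 0.3357]
tool_rot: [-179.8, 49.4, 84.3]
force: [2.1, 2.5, 7.8]
grip_width: 0.0138
grasp_force: 20.0
```

Run:
```python
from arc import *
G,R,o=st();print(G,o["grip_width"],o["grasp_force"],o["force"])
arc(np.array([.5501,-.1758,.212]),-0.05,50,4,0)
```

```text
[ 0.5653978  -0.04490644  0.22930723] 0.013831793612041269 20.010861365881283 [2.12117203 2.47214473 7.79215758]
r 0.13290116733422874 th0 0.015720641870397803 a0 49.42487804710587
TCP end [0.578 0.081 0.326] rows 4
[[0.0022,-0.0004,0.0012],[0.0022,0.0,0.0012],[0.0022,0.0,0.0013],[0.0022,0.0,0.0013]]
[[-0.002,-0.003,0.001],[-0.0,-0.002,-0.0],[-0.0,-0.003,-0.0],[-0.0,-0.002,-0.0]]
```

Emit:
{"api": "send_rows", "payload": {
  "xyz": [
    [0.0025,0,0.0015],
    [0.0025,0,0.0015],
    [0.0025,0,0.0015],
    [0,0,0]
  ],
  "rotation": [
    [0,0,0],
    [0,0,0],
    [0,0,0],
    [0,0,0]
  ],
  "jaw": [0,0,0,0]
}}

```text
time_s: 28.85
tool_pos: [0.5786, 0.0796, 0.3308]
tool_rot: [-180.0, 49.7, 84.0]
force: [-2.5, 5.9, 23.4]
grip_width: 0.0136
grasp_force: 20.0
```

Emit:
{"api": "send_rows", "payload": {
  "xyz": [
    [0,0,0],
    [0,0,0],
    [0,0,0],
    [0,0,-0.02],
    [0,0,-0.025],
    [0,0,-0.03],
    [0,0,-0.03],
    [0,0,0]
  ],
  "rotation": [
    [0,0,0],
    [0,0,0],
    [0,0,0],
    [0,0,0],
    [0,0,0],
    [0,0,0],
    [0,0,0],
    [0,0,0]
  ],
  "jaw": [0.6,0.6,0.6,0.7,0.9,1,1,1]
}}

```text
time_s: 29.65
tool_pos: [0.5868, 0.1627, 0.396]
tool_rot: [-179.9, 49.2, 84.5]
force: [0.2, 0.6, -0.4]
grip_width: 0.0697
grasp_force: 0.0
```

Run:
```python
from h import *
from cell import env
import pickle
G,R,o=st();print(G,o["tool_rot"],o["force"])
c=env.read_camera("scene");t=env.read_camera("top");pickle.dump((c,t),open("c2.pkl","wb"))
# predicted tongue tip for th=0, .06 in scene (top edge of tip)
p=np.radians(5.6);f=np.array([np.sin(p),np.cos(p),0]);H=np.array([.5515,-.1758,.212])
for th in(0,.06,.17):
    x=147*np.cos(th)-20*np.sin(th);z=147*np.sin(th)+20*np.cos(th);X=H+f*x/1000+[0,0,z/1000]
    print(th,np.round(proj(c,X),1),np.round(proj(t,X),1))
u=frame(47).apply([0,0,1]);C=np.array([.436,.1995,.036])
plan([(G+[-.04,.06,0.0],frame(50),3,1),(C-.09*u,frame(47),10,1)])
s=np.clip(cv2.resize(c["image"][165:225,180:260],None,fx=7,fy=7,interpolation=cv2.INTER_CUBIC).astype(float)*2,0,255).astype(np.uint8);cv2.imwrite("pics/lev.png",s)
```

```text
[0.57465635 0.03966459 0.28903404] [-179.90063165   49.15549112   84.48227441] [ 0.18357001  0.59747404 -0.38805752]
0 [240.7 190.4] [257.1 179.5]
0.06 [240.1 188.4] [257.6 179.2]
0.17 [238.5 184.7] [259.  178.8]
TCP end [0.455 0.384 0.209] rows 13
[[0.0132,-0.0152,-0.0154],[0.0131,-0.0152,-0.0155],[0.0131,-0.0151,-0.0155],[0.0238,-0.0108,0.0004],[0.0238,-0.0108,0.0006],[0.0238,-0.0109,0.0007],[0.0238,-0.0108,0.0009],[0.0238,-0.0108,0.0009],[0.0238,-0.0108,0.0011],[0.0237,-0.0108,0.0012],[0.0238,-0.0109,0.0014],[0.0238,-0.0108,0.0014],[0.0237,-0.0108,0.0016]]
[[-0.001,-0.004,0.001],[-0.001,-0.004,0.001],[-0.001,-0.003,0.0],[-0.0,0.005,0.0],[-0.0,0.005,0.0],[-0.0,0.006,0.0],[-0.0,0.005,0.0],[-0.0,0.005,0.0],[-0.0,0.005,0.0],[-0.0,0.005,0.0],[-0.0,0.006,0.0],[-0.0,0.005,0.0],[-0.0,0.005,0.0]]
```

Emit:
{"api": "send_rows", "payload": {
  "xyz": [
    [0.013,-0.015,-0.0155],
    [0.013,-0.015,-0.0155],
    [0.013,-0.015,-0.0155],
    [0.0238,-0.0108,0.0004],
    [0.0238,-0.0108,0.0006],
    [0.0238,-0.0108,0.0007],
    [0.0238,-0.0108,0.0009],
    [0.0238,-0.0108,0.001],
    [0.0238,-0.0108,0.001],
    [0.0238,-0.0108,0.0012],
    [0.0238,-0.0108,0.0014],
    [0.0238,-0.0108,0.0014],
    [0.0238,-0.0108,0.0016],
    [0,0,0]
  ],
  "rotation": [
    [0,-0.004,0],
    [0,-0.004,0],
    [0,-0.003,0],
    [0,0.005,0],
    [0,0.005,0],
    [0,0.006,0],
    [0,0.005,0],
    [0,0.005,0],
    [0,0.005,0],
    [0,0.005,0],
    [0,0.006,0],
    [0,0.005,0],
    [0,0.005,0],
    [0,0,0]
  ],
  "jaw": [1,1,1,1,1,1,1,1,1,1,1,1,1,1]
}}

```text
time_s: 31.15
tool_pos: [0.4524, 0.3867, 0.207]
tool_rot: [-179.4, 47.1, 84.9]
force: [-1.0, -0.1, 0.1]
grip_width: 0.087
grasp_force: 0.0
```

Run:
```python
from h import *
from cell import env
import pickle
G,R,o=st();print(G,o["tool_rot"])
c,t=pickle.load(open("c2.pkl","rb"));g=cv2.cvtColor(c["image"],cv2.COLOR_BGR2GRAY)
print("tongue cols 226..242 rows 182-198");print(g[182:199,226:244:3])
w=env.read_camera("wrist");pickle.dump(w,open("w6.pkl","wb"))
g=cv2.cvtColor(w["image"],cv2.COLOR_BGR2GRAY)
u0,v0=proj(w,np.array([.436,.1995,.052]));print("cup rim pred",u0,v0)
# rim ellipse extremes: project expected rim at candidates, and bright mask
m=(g>np.percentile(g,80)).astype(np.uint8)
for z in(.052,0):
    E=np.array([proj(w,np.array([.436+.028*np.cos(a),.1995+.028*np.sin(a),z])) for a in np.linspace(0,6.28,40)]);print(z,"pred bbox",E.min(0).round(1),E.max(0).round(1))
cv2.imwrite("pics/w6.png",np.clip(w["image"].astype(int)*1.5,0,255).astype(np.uint8))
for v in range(int(v0)-30,int(v0)+31,15): print(v,g[v,int(u0)-56:int(u0)+57:4])
```

```text
[0.43982743 0.26759858 0.09563393] [-179.35377378   47.06523755   84.87354086]
tongue cols 226..242 rows 182-198
[[ 84 107 104 103 103 106]
 [ 88 105 105 104 105 104]
 [ 68 102 103 104 104 105]
 [ 55 105 108 105 106 106]
 [ 53 103 103 104 105 105]
 [ 49 101 106 106 106 105]
 [ 38 106 106 105 106 106]
 [ 72 109 109 107 105  95]
 [100 119 123 118 119  98]
 [124 124 120 120 119  94]
 [121 118 119 119 117  88]
 [ 68  73  72  72  68  78]
 [ 33  89  87  87  92 108]
 [ 33 107 107 107 106 107]
 [ 38 109 109 107 106 107]
 [ 30 121 108 108 109 108]
 [ 34 124 106 108 107 105]]
cup rim pred 259.40061622514503 223.86029732194294
0.052 pred bbox [226.7 210.2] [292.2 234.9]
0 pred bbox [229.9 155. ] [289.3 187.2]
193 [150 149 147 174 171 176 173 125 140 142 147 153 151 152 151 154 158 156
 156 156 153 148 150 166 169 167 163 166 163]
208 [164 170 169 166 171 171 172 130 137 147 146 150 154 145 154 155 156 161
 154 140 153 145 136 171 174 171 166 166 170]
223 [166 170 165 166 171 166 164 234 138 149 155 151 156 157 155 151 154 147
 146 141 132 105 238 161 167 175 172 169 171]
238 [170 163 173 169 161 167 166 167 168 168 168 166 168 168 165 170 166 166
 169 169 163 165 165 167 166 167 165 166 168]
253 [54 55 56 55 53 55 51 56 54 44 50 54 54 52 53 51 52 48 53 55 55 53 48 54
 49 53 60 51 51]
```

The tongue's bright rows centre on row 191, and the prediction for a shut lever was 190.4, so the lever is shut. The cup edges at u = 231 and 291 agree to within 2 px. Next I grasp the cup.

Run:
```python
from h import *
s=plan([([.4375,.1993,.036],frame(47),7,1)])
C=np.array([.4375,.1993,.036])
s=plan([(C+[0,0,.09],frame(47),5,.5),([.565,.03,.125],frame(47),8,.5)],start=s)
```

```text
TCP end [0.45  0.318 0.147] rows 7
[[-0.0001,0.0004,0.013],[-0.0001,0.0003,0.013],[-0.0001,0.0004,0.013],[-0.0001,0.0003,0.0129],[-0.0001,0.0003,0.013],[-0.0001,0.0004,0.013],[-0.0001,0.0003,0.013]]
[[-0.0,0.0,0.001],[-0.001,0.0,0.0],[0.0,0.001,0.001],[-0.0,-0.0,0.001],[-0.0,0.0,0.0],[-0.001,0.0,0.001],[0.0,0.001,0.001]]
TCP end [0.577 0.149 0.237] rows 13
[[-0.0132,0.0,-0.0123],[-0.0131,0.0,-0.0123],[-0.0132,0.0,-0.0122],[-0.0132,0.0,-0.0123],[-0.0131,0.0,-0.0123],[-0.0132,0.018,0.0143],[-0.0131,0.018,0.0143],[-0.0132,0.018,0.0143],[-0.0132,0.018,0.0143],[-0.0132,0.018,0.0143],[-0.0131,0.018,0.0143],[-0.0132,0.018,0.0143],[-0.0132,0.018,0.0143]]
[[0.0,-0.0,-0.0],[0.0,-0.0,-0.0],[0.0,-0.0,-0.0],[0.0,-0.0,-0.0],[0.0,-0.0,-0.0],[0.0,-0.0,-0.0],[0.0,-0.0,-0.0],[0.0,-0.0,-0.0],[0.0,-0.0,-0.0],[0.0,-0.0,-0.0],[0.0,-0.0,-0.0],[0.0,-0.0,-0.0],[0.0,-0.0,-0.0]]
```

Emit:
{"api": "send_rows", "payload": {
  "xyz": [
    [0,0.0004,0.013],
    [0,0.0004,0.013],
    [0,0.0003,0.013],
    [0,0.0003,0.013],
    [0,0.0003,0.013],
    [0,0.0003,0.013],
    [0,0.0003,0.013],
    [0,0,0],
    [0,0,0],
    [0,0,0],
    [0,0,0],
    [0,0,0],
    [0,0,0],
    [0,0,0]
  ],
  "rotation": [
    [0,0,0.001],
    [0,0,0],
    [0,0,0.001],
    [0,0,0.001],
    [0,0,0],
    [0,0,0],
    [0,0,0],
    [0,0,0],
    [0,0,0],
    [0,0,0],
    [0,0,0],
    [0,0,0],
    [0,0,0],
    [0,0,0]
  ],
  "jaw": [1,1,1,1,1,1,1,1,0.4,0.4,0.4,0.4,0.4,0.4],
  "newtons": 25
}}

```text
time_s: 32.6
tool_pos: [0.4506, 0.3182, 0.1486]
tool_rot: [-180.0, 46.9, 84.1]
force: [0.9, 1.7, 1.3]
grip_width: 0.055
grasp_force: 25.0
```

Emit:
{"api": "send_rows", "payload": {
  "xyz": [
    [-0.013,0,-0.0123],
    [-0.013,0,-0.0123],
    [-0.013,0,-0.0123],
    [-0.013,0,-0.0123],
    [-0.013,0,-0.0123],
    [-0.013,0.018,0.0143],
    [-0.013,0.018,0.0143],
    [-0.013,0.018,0.0143],
    [-0.013,0.018,0.0143],
    [-0.013,0.018,0.0143],
    [-0.013,0.018,0.0143],
    [-0.013,0.018,0.0143],
    [-0.013,0.018,0.0143],
    [0,0,0],
    [0,0,0]
  ],
  "rotation": [
    [0,0,0],
    [0,0,0],
    [0,0,0],
    [0,0,0],
    [0,0,0],
    [0,0,0],
    [0,0,0],
    [0,0,0],
    [0,0,0],
    [0,0,0],
    [0,0,0],
    [0,0,0],
    [0,0,0],
    [0,0,0],
    [0,0,0]
  ],
  "jaw": [0.4,0.4,0.4,0.4,0.4,0.4,0.4,0.4,0.4,0.4,0.4,0.4,0.4,0.4,0.4]
}}

```text
time_s: 34.1
tool_pos: [0.578, 0.1493, 0.2365]
tool_rot: [-180.0, 46.9, 84.0]
force: [-0.1, 0.9, -2.8]
grip_width: 0.0551
grasp_force: 25.0
```

Run:
```python
from h import *
G,R,o=st();print(G,o["tool_rot"],o["grip_width"],o["grasp_force"],o["force"])
S=np.array([.5602,-.0917,0]);f=np.array([.101,.995,0])
plan([(S+.065*f+[0,0,.072],frame(47),5,.4),(S+[0,0,.064],frame(47),6,.4)])
```

```text
[0.56533018 0.03053733 0.12483084] [-179.97450855   46.92355204   83.95484421] 0.055095538831791434 24.989690541351592 [-0.07994926  0.91459261 -2.76443778]
TCP end [0.572 0.027 0.175] rows 11
[[-0.0,0.0014,0.0156],[-0.0001,0.0014,0.0155],[0.0,0.0013,0.0156],[-0.0,0.0014,0.0155],[-0.0,0.0013,0.0156],[-0.0064,0.0,0.0088],[-0.0064,0.0,0.0089],[-0.0065,0.0,0.0088],[-0.0064,0.0,0.0088],[-0.0064,0.0,0.0088],[-0.0064,0.0,0.0089]]
[[-0.001,-0.0,-0.001],[-0.0,-0.001,-0.0],[-0.001,0.0,-0.001],[-0.001,-0.0,-0.0],[-0.001,-0.0,-0.001],[0.0,-0.0,0.0],[0.0,-0.0,0.0],[0.0,-0.0,0.0],[0.0,-0.0,0.0],[0.0,-0.0,0.0],[0.0,-0.0,0.0]]
```

Emit:
{"api": "send_rows", "payload": {
  "xyz": [
    [0,0.0014,0.0155],
    [0,0.0014,0.0155],
    [0,0.0014,0.0155],
    [0,0.0014,0.0155],
    [0,0.0014,0.0155],
    [-0.0064,0,0.0088],
    [-0.0064,0,0.0088],
    [-0.0064,0,0.0088],
    [-0.0064,0,0.0088],
    [-0.0064,0,0.0088],
    [-0.0064,0,0.0088],
    [0,0,0]
  ],
  "rotation": [
    [0,0,0],
    [0,0,0],
    [0,0,0],
    [0,0,0],
    [0,0,0],
    [0,0,0],
    [0,0,0],
    [0,0,0],
    [0,0,0],
    [0,0,0],
    [0,0,0],
    [0,0,0]
  ],
  "jaw": [0.4,0.4,0.4,0.4,0.4,0.4,0.4,0.4,0.4,0.4,0.4,0.4]
}}

```text
time_s: 35.3
tool_pos: [0.5718, 0.0259, 0.175]
tool_rot: [-179.9, 47.0, 83.9]
force: [-0.5, -0.5, -0.2]
grip_width: 0.0551
grasp_force: 25.0
```

Run:
```python
from h import *
G,R,o=st();print(G,o["tool_rot"],o["grip_width"],o["grasp_force"],o["force"])
plan([([.5605,-.0915,.056],frame(47),4,.4)])
```

```text
[ 0.55893327 -0.09300606  0.06359013] [-179.92880788   47.03597619   83.92653737] 0.05507371651061113 24.98996023964537 [-0.45192387 -0.50974065 -0.16634572]
TCP end [0.573 0.027 0.167] rows 4
[[0.0016,0.0002,0.001],[0.0017,0.0001,0.001],[0.0016,0.0002,0.001],[0.0017,0.0001,0.001]]
[[-0.001,0.0,-0.001],[-0.001,0.0,-0.001],[-0.002,0.0,-0.0],[-0.001,0.001,-0.001]]
```

Emit:
{"api": "send_rows", "payload": {
  "xyz": [
    [0.0016,0.0003,0.001],
    [0.0016,0.0003,0.001],
    [0.0016,0.0003,0.001],
    [0.0016,0.0003,0.001],
    [0,0,0]
  ],
  "rotation": [
    [0,0,0],
    [0,0,0],
    [0,0,0],
    [0,0,0],
    [0,0,0]
  ],
  "jaw": [0.4,0.4,0.4,0.4,0.4]
}}

```text
time_s: 35.8
tool_pos: [0.5736, 0.03, 0.1671]
tool_rot: [-179.9, 47.0, 84.1]
force: [-0.2, -0.1, -1.5]
grip_width: 0.0555
grasp_force: 25.0
```

Emit:
{"api": "send_rows", "payload": {
  "xyz": [
    [0.0007,0,0.0007],
    [0.0005,0,0.0005],
    [0,0,0]
  ],
  "rotation": [
    [0,0,0],
    [0,0,0],
    [0,0,0]
  ],
  "jaw": [0.4,0.4,0.4]
}}

```text
time_s: 36.1
tool_pos: [0.5738, 0.0297, 0.1665]
tool_rot: [-180.0, 47.0, 84.1]
force: [-0.6, 2.4, 5.0]
grip_width: 0.0551
grasp_force: 25.0
```

Emit:
{"api": "send_rows", "payload": {
  "xyz": [
    [0,0,0],
    [0,0,0],
    [0,0,0],
    [0,0,0],
    [0,0,0],
    [0,0,-0.01],
    [0,0,-0.02],
    [0,0,-0.025],
    [0,0,-0.03],
    [0,0,-0.03],
    [0,0,-0.03],
    [0,0,0]
  ],
  "rotation": [
    [0,0,0],
    [0,0,0],
    [0,0,0],
    [0,0,0],
    [0,0,0],
    [0,0,0],
    [0,0,0],
    [0,0,0],
    [0,0,0],
    [0,0,0],
    [0,0,0],
    [0,0,0]
  ],
  "jaw": [0.8,0.9,0.95,0.95,0.95,0.95,0.95,0.95,0.95,0.95,0.95,0.95]
}}

```text
time_s: 37.3
tool_pos: [0.5857, 0.1395, 0.2676]
tool_rot: [179.7, 46.7, 84.1]
force: [-0.6, 0.6, -0.7]
grip_width: 0.0828
grasp_force: 0.0
```

Run:
```python
from h import *
from cell import env
G,R,o=st();print(G,o["force"],o["grip_width"])
w=env.read_camera("wrist");s=env.read_camera("scene")
C=np.array([.5605,-.0915,.070])
for n,c in(("w",w),("s",s)): print(n,"rim pred",np.round(proj(c,C),1),"base",np.round(proj(c,C-[0,0,.052]),1))
can=np.zeros((600,800,3),np.uint8);can[:384,:512]=np.clip(w["image"].astype(int)*1.5,0,255)
q=cv2.resize(s["image"][165:255,165:255],None,fx=3.1,fy=3.1,interpolation=cv2.INTER_CUBIC);can[:q.shape[0],515:515+q.shape[1]]=np.clip(q.astype(int)*2,0,255)
cv2.imwrite("pics/end.png",can)
```

```text
[0.57454411 0.02108272 0.15542699] [-0.59524721  0.56081222 -0.65047799] 0.08283229193051325
w rim pred [252.5 204.2] base [252.6 164.1]
s rim pred [223.1 223.9] base [224.2 233.2]
```

View pics/end.png

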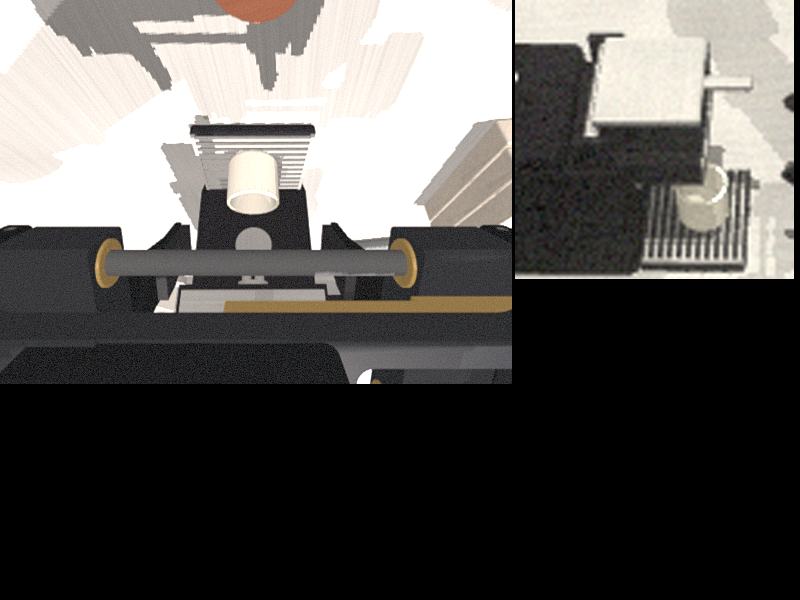

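The cup stands upright at (253,180) in the wrist view, centred on the grille (190–315) and in line with the spout at (254,240). The lid is level, the gripper is clear, and the bystanders were never touched.

```bash
python3 -c "
from cell import env
print(env.sign_off())"
```

```text
the job is handed in; nothing more can be done
None
```

I handed the job in at 37 s of the 72 s allowed. The lever is shut over the seated adapter and capsule, the cup is upright on the grille under the spout, and the gripper is clear of everything. The sign-off returned no verdict.

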